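# Tap the bearing block down onto its parallels in the machine vise

### The job

The bearing block has been nipped in the machine vise but stands high off its two parallels: with the brass bar, tap it down on its two shoulders in turn, lightly and never on the bored boss, until it sits flat on both parallels. Stand the bar upright on the bench again and try each parallel with a firm fingertip push (about 5 N) on its end, first the one at the solid jaw, then the one at the moving jaw: neither may slide any more, and both stay under the block with their ends showing. Do not push the block with the gripper and leave the V-block, oil can and hammer alone.

Things in the scene. Friction and masses are not known exactly. Their poses are not given: they have to be found in the camera images.
- vise: Fixed machine vise, dull green, bright bed and jaw plates. Origin on the bench under the middle of the jaw opening; x from moving jaw (robot side) to solid jaw, y along the jaws (left), z up. Jaws 125 mm long, opening 46 mm, bed 45 mm, jaw tops 80 mm up; solid jaw reaches back to x 80, moving jaw to -96, screw head to -192. The sprung jaw grips the block by friction; nothing to turn.
- work: Grey iron bearing block, 1.2 kg: base 46 (x) x 120 (y) x 28 mm, bored boss 38 mm across, 12 mm high, mid-top. Origin: centre of underside, axes as the vise's. Starts level, gripped 4 to 8 mm above the parallels. 5 to 20 N down on a shoulder slides that end down until it meets the parallels; the other end stays or drops a little; it stays where pushed. Over 90 N marks it.
- boss_face (a point): Centre of the boss's top face, 40 mm above the block's underside.
- shoulder_left (a point): Middle of the block's left (+y) shoulder, on the flat top 28 mm above the underside, 42 mm from the block's centre; the flat reaches from 19 mm to 60 mm from the centre.
- shoulder_right (a point): The same on the right (-y) shoulder.
- foot_left (a point): Middle of the left lower edge of the block, 60 mm from its centre; 65 mm above the vise's origin when seated.
- foot_right (a point): The same at the right lower edge.
- parallel_solid: Bright steel parallel by the solid jaw, 10 (x) x 180 (y) x 20 mm, 0.28 kg, on edge on the bed under the block, 15.5 mm from the middle of the opening. Origin: centre of underside, axes as the vise's. Its ends stick out past the jaws. Slides lengthwise under 1 to 2 N while loose, stands 6 N or more once the block sits on it.
- parallel_moving: The like parallel by the moving jaw, 15.5 mm from the middle on the other side; same size, origin and behaviour.
- solid_end_left (a point): Centre of the left (+y) end face of the parallel at the solid jaw, at half its height.
- solid_end_right (a point): Centre of its right (-y) end face.
- moving_end_left (a point): Centre of the left (+y) end face of the parallel at the moving jaw.
- moving_end_right (a point): Centre of its right (-y) end face.
- bar: Soft knocking bar, plain round brass, 30 mm diameter, 110 mm long, 0.62 kg, standing upright on the bench. Origin at the centre of its lower end, z along it; its lower end is the striking face.
- vblock: Bright steel V-block, 45 x 70 x 46 mm, on the bench: a bystander. Origin at the centre of its underside.
- oilcan: Bare-metal oil can, 64 mm across, 145 mm high with its thin spout, on the bench: a bystander. Origin at the centre of its underside.
- hammer: Steel hammer with a wooden handle, 260 mm long, lying on the bench: a bystander, too hard for this work. Origin at the middle of its length, on its underside.
Not all that is in view belongs to the job. Leave any brown or pink look-alike of the parallel_solid alone.

How it is judged:
On the way, in this order (a step that is already met when the one before it is completed fails the run):
1. the block is tapped down flat onto its parallels (z of each of foot_left, foot_right in the frame of vise below 0.0665 m), for 0.2 s.
2. with the block seated, the parallel at the solid jaw is pushed with more than 3 N and stands still (all of step 1 and contact force between any of the fingers, the arm, bar and parallel_solid above 3 N and linear speed of parallel_solid below 0.004 m/s), for 0.1 s.
3. with the block seated, the parallel at the moving jaw is pushed with more than 3 N and stands still (all of step 1 and contact force between any of the fingers, the arm, bar and parallel_moving above 3 N and linear speed of parallel_moving below 0.004 m/s), for 0.1 s.
At the end, for the whole second after the job is handed in: Both lower edges of the block at most 66.5 mm above the vise's origin (seated: 65); block and both parallels within 15 mm of the vise's middle along the jaws, the parallels on edge on the bed; the bar upright (0.1 rad) on the bench, lower end within 4 mm of it; bar and block at rest (all of step 1 and y of work in the frame of vise between -0.015 and 0.015 m and y of parallel_solid in the frame of vise between -0.015 and 0.015 m and z of each of parallel_solid, parallel_moving in the frame of vise below 0.047 m and angle between each of parallel_solid, parallel_moving, bar's own z axis and vertical below 0.1 rad and y of parallel_moving in the frame of vise between -0.015 and 0.015 m and height (world z) of bar below 0.004 m and linear speed of each of bar, work below 0.01 m/s); the robot touches nothing.
It fails at once if the robot itself pushes the block (more than 3 N) (contact force between any of the fingers, the arm and work above 3 N).
It fails at once if the bar strikes the boss (horizontal distance between bar and boss_face below 0.032 m and contact force between bar and work above 2 N).
It fails at once if a blow of more than 90 N marks the block (contact force between bar and work above 90 N).
It fails at once if a bystander is moved more than 20 mm (distance of any of vblock, oilcan, hammer from where it was at the start of the episode above 0.02 m).
It also fails if it takes over 72 s, if anything falls off the work surface, if the arm or the gripper's body presses on something with over 40 N, if the wrist force passes 120 N, or if a joint passes its speed limit or range.

### The arm

A 6-joint arm with a two-finger parallel gripper is mounted at the origin on the work surface. World frame = base frame: x ahead of the robot, y to its left, z up, the work surface at z = 0. Lengths are in m, angles in rad, forces in N, time in s.
With the tool pointing down it reaches from about 0.425 to 0.95 m from the base axis. Payload 3.5 kg.
Tool frame: the origin (TCP) lies midway between the tips of the shut fingers; the grasp point (between the pads) lies 19 mm behind it; x points along the fingers, z is the direction in which the jaws open and shut, and the axes are right-handed (so a half turn about x gives the same grasp; the last joint's range is limited). The gripper opens to 85 mm and grips with 20 to 120 N. Pads are 22 mm wide; open, the fingers measure 114 mm over their backs; the gripper's body (76 mm by 85 mm) begins 54 mm behind the grasp point. The pads swing forward as they close: fully open they stand 13 mm farther back than shut.
Start: joints at [0.997, 0.286, 1.577, -0, 1.279, -0.15], TCP at [0.278, 0.615, 0.231] pointing down, gripper open.
Joint ranges: [-2.77, 2.77], [-0.9, 2.22], [0.21, 2.48], [-1.53, 4.67], [0.24, 2.81], [-2.84, 2.84]. Speed limits (rad/s): [2.79, 2.79, 3.14, 3.14, 3.14, 3.14].

### API

Orientations are given as a unit quaternion [x, y, z, w].
In Python, from plant import readout, eyes, ctrl gives the robot as it stands.
- The arm moves only by the tool move_arm, never from a script. Its argument "commands" is a list of rows, each a list of 7 numbers: the turn, a rotation vector about the world's x, y, z in rad, then the shift along the world's x, y, z in mm, then the closure in counts, from 0 (fully open) to 255 (shut). A call has 1 to 12 rows; each row is the pose to reach, as a shift and turn from the pose measured when the call began; what a row does not reach only later rows make up. A row lasts 1/10 s, in which the tool goes at most 50 mm and 8.59 degrees, less where a joint would pass 70% of its speed; a pose out of reach is approached as far as the arm can. A call with a gripper value outside its range is refused whole. The fingers move at their own pace and stop on an object; "newtons" is the grip in N (left out, the last holds). Time passes only in rows, so rows that repeat a pose let the fingers close. It gives the time, the measured TCP pose, the force and the opening at its end, in the units of the state.
- readout.get_state(): the state, without advancing time (a new reading comes with each control period).
- eyes.read_camera(name): name is "scene" or "top"; returns a dict with "color" (400x640x3 uint8, red, green, blue), "depth" (400x640 float32, m along the optical axis (not along the pixel's ray), 0 where there is no reading), "K" (3x3 intrinsics, pixels), "eye" and "attitude" of the camera in the world. Camera axes: x right, y down, z forward; pixel columns grow to the right and rows downward; lengths in m; the calibration is good to about 2 mm. A picture is of the moment at which its call begins.
- ctrl.sign_off(): hands the job in, once; it reports no verdict.
The state is a dict: "time": time; "qpos": joint angles; "dq": joint speeds; "joint_efforts": joint torques, N m; "eef_pos": TCP position; "tcp_rot": TCP orientation; "contact_force": force on the tool from outside, world axes, zero at the start; "wrist_torque": the same for the moment, N m; "opening": opening from 0.0 (shut) to 1.0 (fully open).
Only numpy, scipy, OpenCV 4.12 (cv2) and the standard library are available. Lean on these libraries where they do the work, as an engineer would, in place of code of your own. Each camera call takes 0.05 s, during which the arm holds its last target.

## Working session

There is one attempt and no reset: what is moved stays moved. The work goes in short steps, Python scripts to look and compute and a tool call to move; the robot and the scene stay as the last step left them, time stands still between calls to the robot, and variables do not carry over. Pictures are saved under pics/ and viewed, and the job is handed in when it is done.

Besides the shell and the picture viewer there is one more tool, called after "Emit:" as name([rows], argument=value, ...), one row to a line, values as JSON. move_arm: Moves the arm, as the interface text tells. Its arguments: {"type":"object","properties":{"commands":{"type":"array"},"newtons":{"type":"number"}},"required":["commands"]}

```bash
ls; mkdir -p pics; cat > h.py <<'E'
import numpy as np,cv2
from plant import readout,eyes,ctrl
from scipy.spatial.transform import Rotation as R
def cam(n):
    d=eyes.read_camera(n); return d
def rot(d):
    a=np.array(d['attitude'],float)
    return R.from_quat(a).as_matrix() if a.size==4 else a.reshape(3,3)
def cloud(d):
    K=np.array(d['K']);z=d['depth'];h,w=z.shape
    u,v=np.meshgrid(np.arange(w),np.arange(h))
    p=np.stack([(u-K[0,2])/K[0,0]*z,(v-K[1,2])/K[1,1]*z,z],-1)
    P=p@rot(d).T+np.array(d['eye']); P[z==0]=np.nan
    return P
def save(n,img): cv2.imwrite('pics/'+n+'.png',img[...,::-1])
E
python3 - <<'E'
from h import *
for n in('scene','top'):
    d=cam(n); save(n+'0',d['color']); np.savez(n+'0.npz',**d,); print(n,d['K'],d['eye'],d['attitude'])
print(readout.get_state())
E
```

```text
pics
scene [[379.94884875   0.         324.6934118 ]
 [  0.         379.94884875 195.30731784]
 [  0.           0.           1.        ]] [ 1.12734649 -0.02754836  0.70473788] [ 0.66330063  0.65005496 -0.2545101  -0.26960234]
top [[459.01546261   0.         324.87709774]
 [  0.         459.01546261 200.67104669]
 [  0.           0.           1.        ]] [0.46640983 0.00485512 1.36369096] [-0.70059896  0.71269371 -0.02606799  0.02343569]
{'time': 0.1, 'qpos': array([ 9.96976077e-01,  2.87112872e-01,  1.57803036e+00, -4.14583971e-05,
        1.27858355e+00, -1.50003933e-01]), 'dq': array([-0.00011986, -0.00253534, -0.00123666, -0.00010926,  0.00191539,
        0.00095754]), 'joint_efforts': array([-3.90952209e-05, -4.07301950e+01, -2.93698579e+01, -1.69166751e-04,
        3.43052852e-03,  3.43386951e-06]), 'eef_pos': array([0.27724869, 0.61478538, 0.23006175]), 'tcp_rot': array([-0.383979  ,  0.59465803,  0.38333328,  0.59329381]), 'contact_force': array([ 0.51584636,  0.63177908, -0.38279407]), 'wrist_torque': array([-0.0204029 ,  0.07542258,  0.04268862]), 'opening': 1.0011363427219093}
```

View pics/scene0.png

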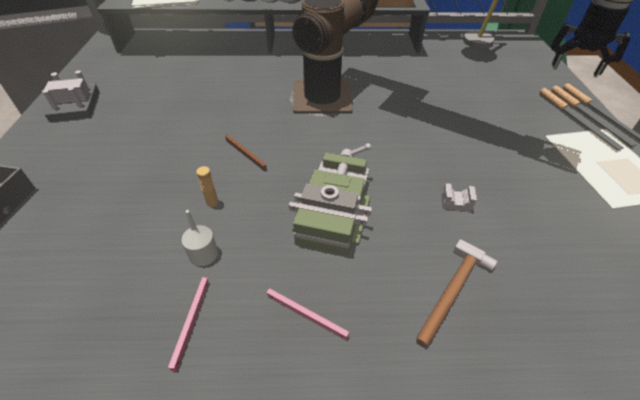

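View pics/top0.png

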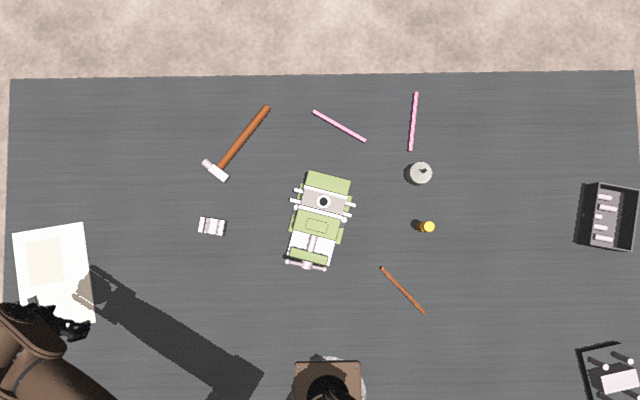

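Scene: the bar (brass) is at scene (208,187) / top (426,227). The vise with the block is at scene (330,195) / top (322,205). The look-alikes are the brown rod at scene (245,150) and the pink rods at (188,322) and (307,313). The bystanders are the oil can (200,245), V-block (460,195) and hammer (457,290). Next I'll take close crops and measurements.

```bash
python3 - <<'E'
from h import *
S=dict(np.load('scene0.npz'));T=dict(np.load('top0.npz'))
a=cv2.resize(S['color'][140:260,180:390],None,fx=3.7,fy=3.7,interpolation=cv2.INTER_CUBIC);save('c1',a)
b=cv2.resize(T['color'][160:280,270:450],None,fx=4.4,fy=4.4,interpolation=cv2.INTER_CUBIC);save('c2',b)
np.set_printoptions(precision=4,suppress=True)
for n,d in(('s',S),('t',T)):
    P=cloud(d)
    H=cv2.cvtColor(d['color'],cv2.COLOR_RGB2HSV)
    # bar
    m=(P[...,2]>0.02)&(P[...,2]<0.2)
    if n=='s': q=(slice(160,212),slice(192,222))
    else: q=(slice(214,240),slice(410,440))
    pp=P[q][m[q]]; print(n,'bar',len(pp),pp.min(0),pp.max(0)); t=pp[pp[:,2]>0.1];print('top',len(t),t.mean(0),t.min(0),t.max(0))
    for c in [(325,202),(307,200),(340,203),(328,180),(315,226)] if n=='t' else [(330,192),(310,190),(350,195),(335,225)]:
        print(n,c,P[c[1],c[0]])
E
```

```text
s bar 443 [ 0.4688 -0.2982  0.0203] [ 0.4974 -0.2683  0.1138]
top 130 [ 0.4849 -0.2819  0.1087] [ 0.4688 -0.2975  0.1004] [ 0.4969 -0.2684  0.1138]
s (330, 192) [nan nan nan]
s (310, 190) [ 0.5371 -0.0375  0.1004]
s (350, 195) [0.553  0.0505 0.0998]
s (335, 225) [0.6204 0.0152 0.0791]
t bar 159 [ 0.4665 -0.2953  0.0208] [ 0.4948 -0.2665  0.1169]
top 98 [ 0.4806 -0.2807  0.1094] [ 0.4665 -0.2953  0.1007] [ 0.4939 -0.2665  0.1169]
t (325, 202) [ 0.551  -0.0009  0.1045]
t (307, 200) [0.5576 0.0486 0.1015]
t (340, 203) [ 0.5475 -0.042   0.1055]
t (328, 180) [ 0.6143 -0.0105  0.0822]
t (315, 226) [0.4859 0.028  0.0848]
```

View pics/c1.png

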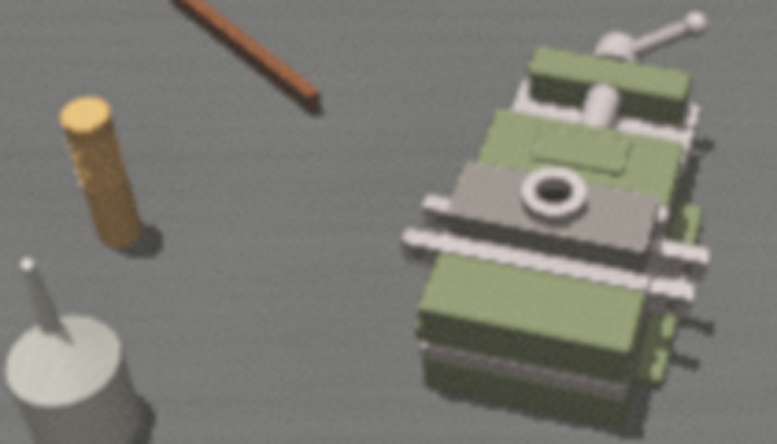

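View pics/c2.png

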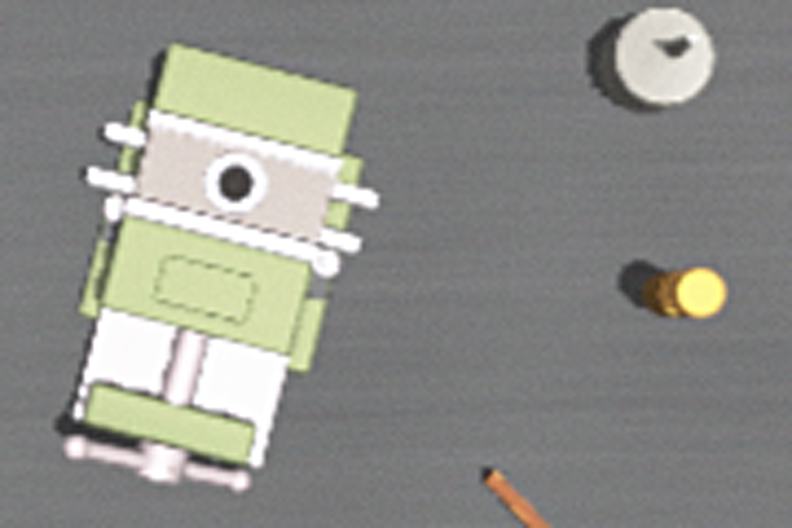

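The crops confirm the brass bar. The block lies in the vise with its boss at top-crop (235,183), and the bright parallel ends stick out at crop (125,132)/(110,180) on the left and (358,195)/(342,240) on the right. Next I'll fit the poses.

```bash
python3 - <<'E'
from h import *
np.set_printoptions(precision=4,suppress=True)
S=dict(np.load('scene0.npz'));T=dict(np.load('top0.npz'))
for n,d in(('s',S),('t',T)):
    P=cloud(d).reshape(-1,3)
    bx=(abs(P[:,0]-.55)<.2)&(abs(P[:,1])<.15)
    # bench height
    t=P[(abs(P[:,0]-.5)<.1)&(abs(P[:,1]-.18)<.03)];print(n,'bench z',np.nanmedian(t[:,2]))
    q=P[bx&(P[:,2]>.092)&(P[:,2]<.12)&(P[:,0]>.48)&(P[:,0]<.62)&(abs(P[:,1])<.09)]
    r=cv2.minAreaRect((q[:,:2]*1000).astype(np.float32));print('block',len(q),r, np.median(q[:,2]))
    c=q[:,:2].mean(0)
    q2=P[bx&(P[:,2]>.074)&(P[:,2]<.088)]
    r=cv2.minAreaRect((q2[:,:2]*1000).astype(np.float32));print('jaws',len(q2),r)
    a=np.radians(-13.5);X=np.array([np.cos(a),np.sin(a)]);Y=np.array([-X[1],X[0]])
    for yl,s in((-1,'R'),(1,'L')):
        rel=P[:,:2]-[.551,0.002]; vy=rel@Y; vx=rel@X
        m=bx&(vy*yl>.066)&(vy*yl<.13)&(P[:,2]>.05)&(P[:,2]<.08)&(abs(vx)<.035)
        for nm,k in(('solid',vx>0),('moving',vx<=0)):
            g=m&k
            if g.sum(): print(s,nm,g.sum(),'vy max',(vy[g]*yl).max(),'vx',np.median(vx[g]),'z',np.median(P[g,2]))
E
```

```text
s bench z 0.0003736647584143271
block 997 ((553.9508056640625, 3.6750259399414062), (120.66690063476562, 49.23594284057617), 74.53057098388672) 0.10135437853832219
jaws 2587 ((501.35394287109375, 20.306976318359375), (125.38773345947266, 273.1163635253906), 74.33434295654297)
R solid 70 vy max 0.08670615764950966 vx 0.018343400907552966 z 0.06354518732276893
R moving 47 vy max 0.08299046056860214 vx -0.012739262781384807 z 0.06345956869293201
L solid 92 vy max 0.09180653506502558 vx 0.02398755190405054 z 0.06311862026913684
L moving 111 vy max 0.09715357141265092 vx -0.007153948282673396 z 0.0635030563859923
t bench z -0.00013948262939211808
block 729 ((533.4807739257812, 11.186492919921875), (119.59679412841797, 87.40731048583984), 74.44856262207031) 0.10100512045633847
jaws 2310 ((500.1065368652344, 22.386024475097656), (124.58943176269531, 271.28424072265625), 74.20381164550781)
R solid 27 vy max 0.08504437533762167 vx 0.013030023102696011 z 0.06512044583900334
R moving 19 vy max 0.08007316820399295 vx -0.01736026742041228 z 0.06368050728002794
L solid 37 vy max 0.0926885108795802 vx 0.01915724054132233 z 0.06491832549196985
L moving 43 vy max 0.09866743240721969 vx -0.011712310783623534 z 0.06420309496553167
```

```bash
cat >> h.py <<'E'
VA=np.radians(-15.7);VO=np.array([.5546,.0055])
VX=np.array([np.cos(VA),np.sin(VA)]);VY=np.array([-VX[1],VX[0]])
def v2w(x,y): return VO+x*VX+y*VY
def w2v(P): r=P[...,:2]-VO; return r@VX,r@VY
def par(P):
    P=P.reshape(-1,3);vx,vy=w2v(P)
    for yl,s in((-1,'R'),(1,'L')):
        m=(vy*yl>.066)&(vy*yl<.13)&(P[:,2]>.05)&(P[:,2]<.08)&(abs(vx)<.035)
        for nm,k in(('solid',vx>0),('moving',vx<=0)):
            g=m&k
            if g.sum(): print(s,nm,g.sum(),'end',np.sort(vy[g]*yl)[-4:],'vx',np.median(vx[g]),'z',np.median(P[g,2]))
def block(P):
    P=P.reshape(-1,3);vx,vy=w2v(P)
    for yl,s in((-1,'R'),(1,'L')):
        m=(vy*yl>.024)&(vy*yl<.056)&(abs(vx)<.018)&(P[:,2]>.08)&(P[:,2]<.12)
        A=np.c_[vy[m],np.ones(m.sum())];print(s,m.sum(),'shoulder z med',np.median(P[m,2]),'mean',P[m,2].mean())
    m=(P[:,2]>.09)&(P[:,2]<.12)&(abs(vx)<.035)&(abs(vy)<.075)
    print('blk ext',np.percentile(vx[m],[1,99]),np.percentile(vy[m],[1,99]))
E
python3 - <<'E'
from h import *
np.set_printoptions(precision=4,suppress=True)
for n in('scene','top'):
    d=dict(np.load(n+'0.npz'));P=cloud(d);print(n);par(P);block(P)
    p=P.reshape(-1,3);vx,vy=w2v(p)
    for z0,z1,l in((.005,.035,'low'),(.035,.06,'mid')):
        g=(p[:,2]>z0)&(p[:,2]<z1)&(abs(vx)<.06)&(abs(vy)<.14)&(abs(vy)>.065);print(l,g.sum(),[(round(a,3),round(b,3)) for a,b in zip(vx[g][::12],vy[g][::12])])
print(VX,VY,v2w(0,.044),v2w(0,-.044), v2w(.0155,-.11),v2w(-.0155,.11))
s=readout.get_state();M=R.from_quat(s['tcp_rot']).as_matrix();print(M)
E
```

```text
scene
R solid 75 end [0.0896 0.0896 0.0899 0.0904] vx 0.018755386212252957 z 0.06369782359195952
R moving 47 end [0.0872 0.0873 0.0875 0.0878] vx -0.012415842405539225 z 0.06345956869293201
L solid 80 end [0.0874 0.0878 0.088  0.0883] vx 0.01867319270509986 z 0.06311862026913684
L moving 86 end [0.0915 0.0918 0.092  0.0922] vx -0.012534427768224075 z 0.06325082532351839
R 170 shoulder z med 0.10140555775581334 mean 0.10132544324548753
L 178 shoulder z med 0.10118204029373057 mean 0.10119556997492324
blk ext [-0.0224  0.0233] [-0.0604  0.0579]
low 147 [(np.float64(-0.027), np.float64(-0.079)), (np.float64(-0.004), np.float64(0.069)), (np.float64(0.001), np.float64(0.066)), (np.float64(0.002), np.float64(0.075)), (np.float64(0.011), np.float64(0.067)), (np.float64(0.01), np.float64(0.079)), (np.float64(0.019), np.float64(0.076)), (np.float64(0.024), np.float64(0.072)), (np.float64(0.032), np.float64(0.069)), (np.float64(0.036), np.float64(0.066)), (np.float64(0.036), np.float64(0.077)), (np.float64(0.042), np.float64(0.071)), (np.float64(0.044), np.float64(0.074))]
mid 151 [(np.float64
[... 1663 characters left out ...]
64(-0.13)), (np.float64(-0.042), np.float64(0.076)), (np.float64(-0.044), np.float64(0.073)), (np.float64(-0.009), np.float64(-0.073)), (np.float64(-0.052), np.float64(0.07)), (np.float64(-0.026), np.float64(-0.065)), (np.float64(-0.031), np.float64(-0.072)), (np.float64(-0.038), np.float64(-0.065)), (np.float64(-0.043), np.float64(-0.07)), (np.float64(-0.047), np.float64(-0.077)), (np.float64(-0.059), np.float64(-0.068))]
mid 13 [(np.float64(0.009), np.float64(0.078)), (np.float64(-0.029), np.float64(-0.068))]
[ 0.9627 -0.2706] [0.2706 0.9627] [0.5665 0.0479] [ 0.5427 -0.0369] [ 0.5398 -0.1046] [0.5694 0.1156]
[[-0.0011 -0.9115  0.4112]
 [-0.0018  0.4112  0.9115]
 [-1.      0.0003 -0.0021]]
```

Fit: vise origin ≈ (0.5546, 0.0055), yaw −15.7°. The block top is at 0.1005, so it stands about 7.5 mm high. The parallels are at y ≈ 0 and +3 mm, and the bar is at (0.482, −0.282). I'll move toward the bar, arcing outside the minimum reach.

Emit:
move_arm([
  [0,0,0.03,30,-40,5,0],
  [0,0,0.06,55,-85,10,0],
  [0,0,0.1,80,-130,15,0],
  [0,0,0.15,105,-170,20,0],
  [0,0,0.15,130,-212,20,0],
  [0,0,0.15,155,-255,20,0],
  [0,0,0.15,180,-300,20,0],
  [0,0,0.15,200,-345,20,0],
  [0,0,0.15,220,-390,20,0],
  [0,0,0.15,230,-438,20,0],
  [0,0,0.15,240,-487,20,0],
  [0,0,0.15,245,-535,20,0],
])

```text
time: 1.3
eef_pos: [0.5223, 0.0777, 0.2496]
tcp_rot: [-0.427, 0.564, 0.427, 0.563]
contact_force: [1.1, 0.5, -0.1]
opening: 1.005
```

Emit:
move_arm([
  [0,0,0,0,-45,0,0],
  [0,0,0,0,-90,0,0],
  [0,0,0,-5,-135,0,0],
  [0,0,0,-10,-180,0,0],
  [0,0,0,-15,-225,0,0],
  [0,0,0,-20,-270,0,0],
  [0,0,0,-25,-315,0,0],
  [0,0,0,-30,-340,0,0],
  [0,0,0,-35,-350,0,0],
  [0,0,0,-38,-355,0,0],
  [0,0,0,-38,-355,0,0],
])

```text
time: 2.4
eef_pos: [0.484, -0.2768, 0.2493]
tcp_rot: [-0.427, 0.564, 0.427, 0.563]
contact_force: [0.1, 0.6, -0.1]
opening: 1.001
```

```bash
python3 - <<'E'
from h import *
s=readout.get_state();print(s['eef_pos'],R.from_quat(s['tcp_rot']).as_matrix(),s['qpos'],s['time'],s['contact_force'])
E
```

```text
[ 0.483954   -0.27677259  0.24931592] [[-0.00171603 -0.96268581  0.27061612]
 [-0.00124339  0.27061836  0.96268591]
 [-0.99999775  0.00131551 -0.00166138]] [-0.70055226  0.01404783  1.84894842 -0.00214749  1.27910738 -1.99669605] 2.4 [ 0.10139829  0.58103238 -0.1270791 ]
```

Emit:
move_arm([
  [0,0,0,-2,-5,-40,0],
  [0,0,0,-2,-5,-80,0],
  [0,0,0,-2,-5,-120,0],
  [0,0,0,-2,-5,-150,0],
  [0,0,0,-2,-5,-170,0],
  [0,0,0,-2,-5,-181,0],
  [0,0,0,-2,-5,-181,0],
  [0,0,0,-2,-5,-181,0],
])

```text
time: 3.2
eef_pos: [0.4828, -0.2816, 0.0694]
tcp_rot: [-0.428, 0.564, 0.427, 0.563]
contact_force: [0.3, -0.4, 1.1]
opening: 1.0
```

```bash
python3 - <<'E'
from h import *
d=cam('scene');save('s1',cv2.resize(d['color'][110:230,130:290],None,fx=4.5,fy=4.5,interpolation=cv2.INTER_CUBIC))
d=cam('top');save('t1',cv2.resize(d['color'][170:280,350:490],None,fx=4.5,fy=4.5,interpolation=cv2.INTER_CUBIC))
E
```

```text
(no output)
```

View pics/s1.png

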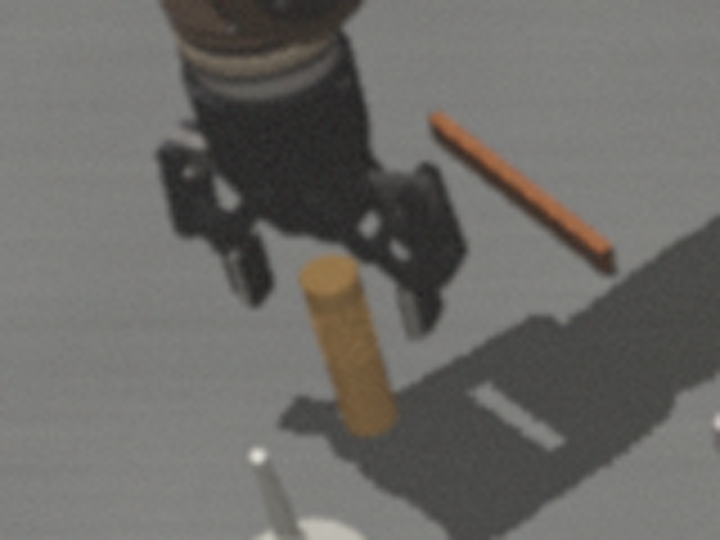

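View pics/t1.png

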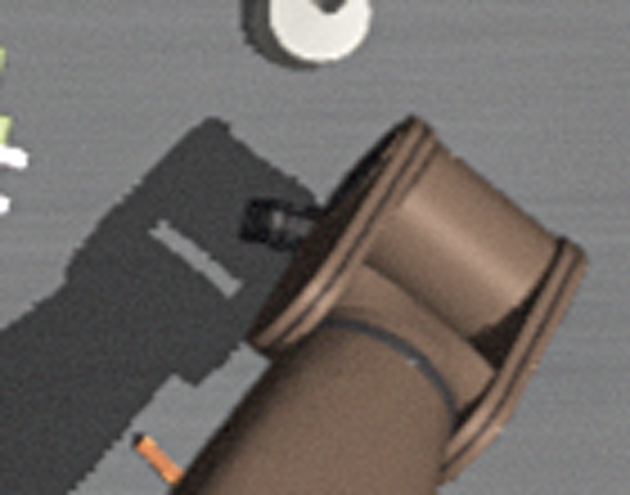

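The bar (s1 crop 345,345) stands centred between the open fingers, and nothing else is near. Closing now.

Emit:
move_arm([
  [0,0,0,0,0,0,255],
  [0,0,0,0,0,0,255],
  [0,0,0,0,0,0,255],
  [0,0,0,0,0,0,255],
  [0,0,0,0,0,0,255],
  [0,0,0,0,0,0,255],
  [0,0,0,0,0,0,255],
  [0,0,0,0,0,0,255],
  [0,0,0,0,0,0,255],
], newtons=60)

```text
time: 4.2
eef_pos: [0.4833, -0.2827, 0.0707]
tcp_rot: [-0.429, 0.564, 0.426, 0.563]
contact_force: [-1.7, -1.4, 5.3]
opening: 0.337
```

Emit:
move_arm([
  [0,0,0,0,0,10,255],
  [0,0,0,0,0,30,255],
  [0,0,0,0,0,70,255],
  [0,0,0,0,0,100,255],
  [0,0,0,0,0,110,255],
  [0,0,0,0,0,110,255],
])

```text
time: 4.8
eef_pos: [0.4835, -0.2825, 0.1809]
tcp_rot: [-0.429, 0.564, 0.425, 0.563]
contact_force: [-0.4, -0.8, -6.4]
opening: 0.337
```

```bash
python3 - <<'E'
from h import *
d=cam('scene');save('s2',cv2.resize(d['color'][90:210,130:290],None,fx=4.5,fy=4.5,interpolation=cv2.INTER_CUBIC))
P=cloud(d);H=cv2.cvtColor(d['color'],cv2.COLOR_RGB2HSV)
e=readout.get_state()['eef_pos']
m=(np.linalg.norm(P[...,:2]-e[:2],axis=-1)<.06)&(H[...,1]>90)&(P[...,2]>.03)&(P[...,2]<.2)
q=P[m]
for a in np.arange(.05,.2,.015):
    k=q[(q[:,2]>a)&(q[:,2]<a+.015)]
    if len(k)>3: print(round(a,3),len(k),(k.min(0)+k.max(0))[:2]/2,np.ptp(k,axis=0)[:2])
print(e,q[:,2].min(),q[:,2].max())
E
```

```text
0.11 36 [ 0.4925993  -0.27990421] [0.01150223 0.02150753]
0.125 60 [ 0.49055125 -0.27969096] [0.01282155 0.02337905]
0.14 63 [ 0.48961877 -0.2791247 ] [0.01547723 0.02237947]
0.155 70 [ 0.49027103 -0.27910962] [0.0149788  0.02279934]
0.17 54 [ 0.49121977 -0.28081171] [0.01148429 0.02168695]
0.185 50 [ 0.49063989 -0.28596128] [0.01258847 0.02363373]
[ 0.48257834 -0.28184998  0.17899313] 0.11525513107610164 0.1998173713907173
```

View pics/s2.png

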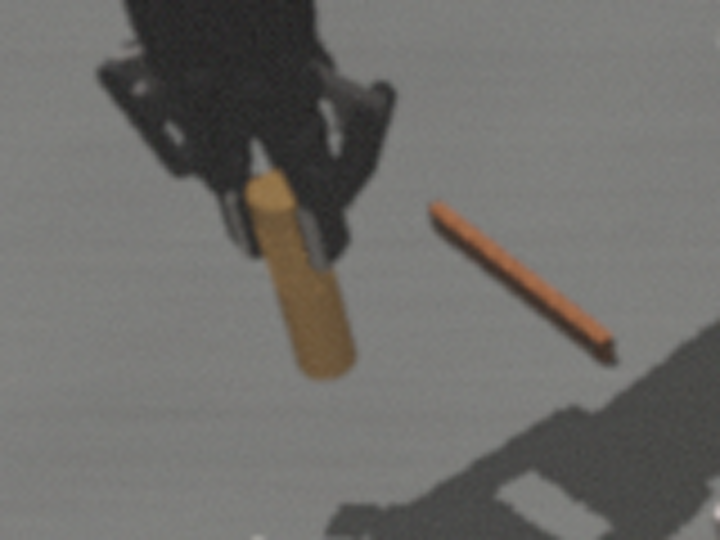

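The bar is held upright with its face about 70 mm below the TCP. Carrying it to above the right shoulder, target (0.5424, −0.0378).

Emit:
move_arm([
  [0,0,0,0,0,30,255],
  [0,0,0,10,40,36,255],
  [0,0,0,20,80,36,255],
  [0,0,0,30,120,36,255],
  [0,0,0,40,160,36,255],
  [0,0,0,50,200,36,255],
  [0,0,0,56,230,36,255],
  [0,0,0,60,244,36,255],
  [0,0,0,60,244,36,255],
  [0,0,0,60,244,36,255],
])

```text
time: 5.85
eef_pos: [0.5417, -0.0382, 0.213]
tcp_rot: [-0.427, 0.565, 0.427, 0.562]
contact_force: [0.6, -1.3, -6.7]
opening: 0.338
```

```bash
python3 - <<'E'
from h import *
s=readout.get_state();e=s['eef_pos'];print(s,w2v(e))
d=cam('scene');save('s3',cv2.resize(d['color'][110:250,230:430],None,fx=4,fy=4,interpolation=cv2.INTER_CUBIC))
P=cloud(d);H=cv2.cvtColor(d['color'],cv2.COLOR_RGB2HSV)
m=(np.linalg.norm(P[...,:2]-e[:2],axis=-1)<.05)&(H[...,1]>110)&(H[...,0]<28)&(P[...,2]>.12)&(P[...,2]<.24)
q=P[m];vx,vy=w2v(q)
for a in np.arange(.13,.24,.015):
    k=(q[:,2]>a)&(q[:,2]<a+.015)
    if k.sum()>3: print(round(a,3),k.sum(),'vx',vx[k].min(),vx[k].max(),'vy',vy[k].min(),vy[k].max())
print(q[:,2].min(),q[:,2].max())
E
```

```text
{'time': 5.85, 'qpos': array([-0.25566304,  0.01348894,  1.91729247, -0.00363468,  1.21410756,
       -1.55220385]), 'dq': array([-0.02419327, -0.00938867, -0.01048168,  0.00232817,  0.00113881,
        0.00100731]), 'joint_efforts': array([ 7.70682357e-01, -3.22860074e+01, -3.16204154e+01,  4.98896255e-02,
        3.52556922e-02,  4.56454698e-03]), 'eef_pos': array([ 0.54165562, -0.03816732,  0.21301391]), 'tcp_rot': array([-0.42714373,  0.56504819,  0.42748653,  0.56171528]), 'contact_force': array([ 0.64342437, -1.34274133, -6.69539913]), 'wrist_torque': array([-0.03393467, -0.02752843, -0.02232641]), 'opening': 0.3375283037669724} (np.float64(-0.0006450549342592794), np.float64(-0.04554092920563023))
0.145 37 vx 0.002281383918370468 0.013326523847656174 vy -0.05210776989773024 -0.03377678611592306
0.16 50 vx 0.0037476483228650985 0.013144742210037254 vy -0.053398683055989105 -0.033363824351798146
0.175 57 vx 0.0027136958996098345 0.013449134184572593 vy -0.053390368290010495 -0.03350399790890008
0.19 64 vx -0.001202115833996787 0.013433611016416205 vy -0.053285345468026324 -0.032552557704823806
0.205 68 vx 0.0028886323351565517 0.014084612066246813 vy -0.057535326940663815 -0.03325095555090113
0.22 66 vx 0.004549915205035192 0.013544180612817112 vy -0.05768716711697463 -0.03429509939476153
0.235 25 vx 0.004227140507357584 0.012408515990013861 vy -0.05725563030889263 -0.03462151585143729
0.1489710280346892 0.23993413554931126
```

View pics/s3.png

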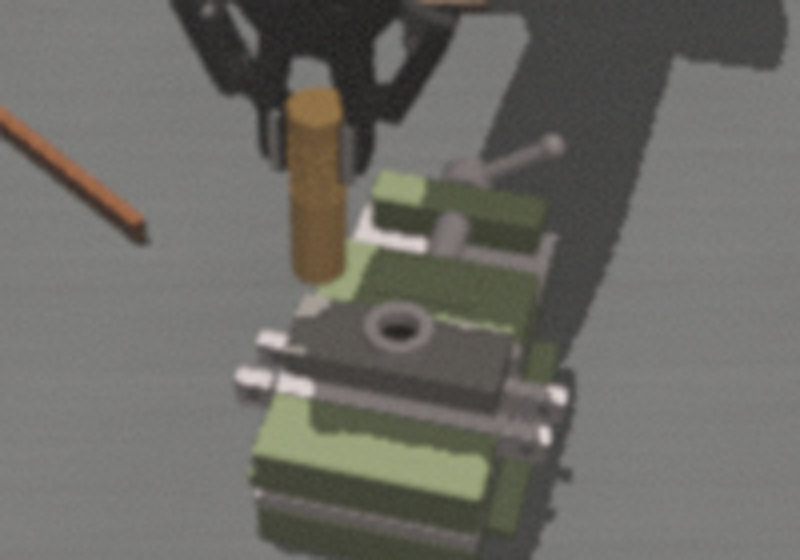

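Bar is over the right shoulder (vy ≈ −0.045, clear of the boss). Descending gently.

Emit:
move_arm([
  [0,0,0,0,0,-20,255],
  [0,0,0,0,0,-34,255],
  [0,0,0,0,0,-37,255],
  [0,0,0,0,0,-39,255],
  [0,0,0,0,0,-41,255],
])

```text
time: 6.4
eef_pos: [0.5423, -0.0392, 0.173]
tcp_rot: [-0.427, 0.565, 0.427, 0.563]
contact_force: [-0.2, -0.7, -5.6]
opening: 0.334
```

Emit:
move_arm([
  [0,0,0,0,0,-1,255],
  [0,0,0,0,0,-2,255],
  [0,0,0,0,0,-3,255],
])

```text
time: 6.7
eef_pos: [0.5429, -0.0393, 0.1713]
tcp_rot: [-0.428, 0.565, 0.426, 0.563]
contact_force: [-0.5, 0.7, 0.2]
opening: 0.338
```

Emit:
move_arm([
  [0,0,0,0,0,-1,255],
  [0,0,0,0,0,-2,255],
  [0,0,0,0,0,-3,255],
])

```text
time: 7.0
eef_pos: [0.5435, -0.0395, 0.1703]
tcp_rot: [-0.428, 0.564, 0.426, 0.563]
contact_force: [-3.7, -0.7, 5.6]
opening: 0.338
```

Emit:
move_arm([
  [0,0,0,0,0,-1,255],
  [0,0,0,0,0,-2,255],
  [0,0,0,0,0,-3,255],
])

```text
time: 7.3
eef_pos: [0.5436, -0.0397, 0.1685]
tcp_rot: [-0.429, 0.564, 0.426, 0.563]
contact_force: [-4.7, 0.2, 5.1]
opening: 0.337
```

```bash
python3 - <<'E'
from h import *
d=cam('scene');save('s4',cv2.resize(d['color'][110:250,230:430],None,fx=4,fy=4,interpolation=cv2.INTER_CUBIC))
block(cloud(d));print(readout.get_state()['eef_pos'])
E
```

```text
R 156 shoulder z med 0.10029865651741898 mean 0.10405140460376422
L 182 shoulder z med 0.0997714589488673 mean 0.09976734059677224
blk ext [-0.02320495  0.02353848] [-0.06007616  0.05773566]
[ 0.54349226 -0.03974382  0.16822165]
```

View pics/s4.png

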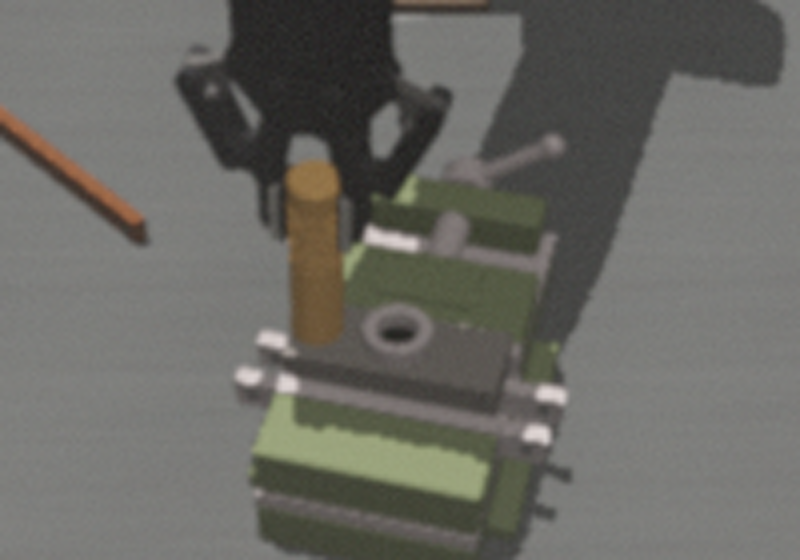

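The bar stands on the right shoulder (bar foot at s4 ≈ (315,340), boss at (398,325)) and the block is yielding at about 11 N. I'll keep pressing.

Emit:
move_arm([
  [0,0,0,0,0,-1,255],
  [0,0,0,0,0,-2,255],
  [0,0,0,0,0,-3,255],
])

```text
time: 7.65
eef_pos: [0.5436, -0.0399, 0.1664]
tcp_rot: [-0.429, 0.565, 0.426, 0.562]
contact_force: [-4.8, 0.7, 6.0]
opening: 0.335
```

Emit:
move_arm([
  [0,0,0,0,0,-1,255],
  [0,0,0,0,0,-2,255],
  [0,0,0,0,0,-3,255],
])

```text
time: 7.95
eef_pos: [0.5436, -0.0401, 0.1646]
tcp_rot: [-0.429, 0.565, 0.426, 0.562]
contact_force: [-5.8, -0.4, 11.3]
opening: 0.338
```

Emit:
move_arm([
  [0,0,0,0,0,-1,255],
  [0,0,0,0,0,-2,255],
  [0,0,0,0,0,-3,255],
])

```text
time: 8.25
eef_pos: [0.5441, -0.0402, 0.1645]
tcp_rot: [-0.429, 0.565, 0.426, 0.562]
contact_force: [-7.8, 1.4, 15.1]
opening: 0.338
```

Emit:
move_arm([
  [0,0,0,0,0,-2,255],
  [0,0,0,0,0,-4,255],
  [0,0,0,0,0,-4,255],
])

```text
time: 8.55
eef_pos: [0.5454, -0.0408, 0.1643]
tcp_rot: [-0.43, 0.564, 0.425, 0.562]
contact_force: [-6.6, 1.2, 14.6]
opening: 0.335
```

Right end has met the parallels (no more travel, about 20 N). Lifting and going over to the left shoulder.

Emit:
move_arm([
  [0,0,0,-1,1,20,255],
  [0,0,0,-1,1,46,255],
  [0,0,0,8,35,48,255],
  [0,0,0,17,70,48,255],
  [0,0,0,22,90,48,255],
  [0,0,0,22,90,48,255],
  [0,0,0,22,90,48,255],
])

```text
time: 9.25
eef_pos: [0.5669, 0.0496, 0.2102]
tcp_rot: [-0.43, 0.564, 0.425, 0.562]
contact_force: [0.1, -0.5, -7.1]
opening: 0.337
```

```bash
python3 - <<'E'
from h import *
s=readout.get_state();e=s['eef_pos'];print(e,w2v(e),s['contact_force'],s['time'])
d=cam('scene');save('s5',cv2.resize(d['color'][110:250,230:430],None,fx=4,fy=4,interpolation=cv2.INTER_CUBIC))
P=cloud(d);block(P);par(P);H=cv2.cvtColor(d['color'],cv2.COLOR_RGB2HSV)
m=(np.linalg.norm(P[...,:2]-e[:2],axis=-1)<.05)&(H[...,1]>110)&(H[...,0]<28)&(P[...,2]>.12)&(P[...,2]<.26)
q=P[m];vx,vy=w2v(q)
for a in np.arange(.13,.26,.015):
    k=(q[:,2]>a)&(q[:,2]<a+.015)
    if k.sum()>3: print(round(a,3),k.sum(),'vx',vx[k].max(),'vy',vy[k].min(),vy[k].max())
E
```

```text
[0.56691551 0.04956254 0.21020347] (np.float64(-6.730365791192468e-05), np.float64(0.04575123010234857)) [ 0.06698932 -0.48854392 -7.1236598 ] 9.25
R 170 shoulder z med 0.09438702779044106 mean 0.0944286369406653
L 177 shoulder z med 0.09788064628679949 mean 0.09790196714999623
blk ext [-0.02299694  0.02284173] [-0.06089145  0.05729803]
R solid 74 end [0.0890883  0.08965041 0.0897816  0.09055759] vx 0.01840958252212794 z 0.06365267978703182
R moving 51 end [0.08714348 0.08724424 0.0873598  0.0875997 ] vx -0.011854628086795362 z 0.06371615219616289
L solid 77 end [0.08747001 0.08782325 0.08803129 0.088344  ] vx 0.018506244641059842 z 0.06380501727024923
L moving 91 end [0.09151092 0.09167219 0.09198766 0.09224165] vx -0.012189369564135435 z 0.06348678818298215
0.145 42 vx 0.012059656491813144 vy 0.0372973256426883 0.0577816872227836
0.16 54 vx 0.012735047721812916 vy 0.03703287505418759 0.05743525652884034
0.175 54 vx 0.013389992274547343 vy 0.03602934622721595 0.05890502420127491
0.19 66 vx 0.012992590934164288 vy 0.03743589630243029 0.059596976169287955
0.205 71 vx 0.013026690267448073 vy 0.03327056719883512 0.05776305564840649
0.22 84 vx 0.013787667241053202 vy 0.032076746025560814 0.05832163316664202
0.235 113 vx 0.014638376969962473 vy 0.03216845266147061 0.05981782740704368
0.25 63 vx 0.010572545993902538 vy 0.0337502077878564 0.059537058460636734
```

View pics/s5.png

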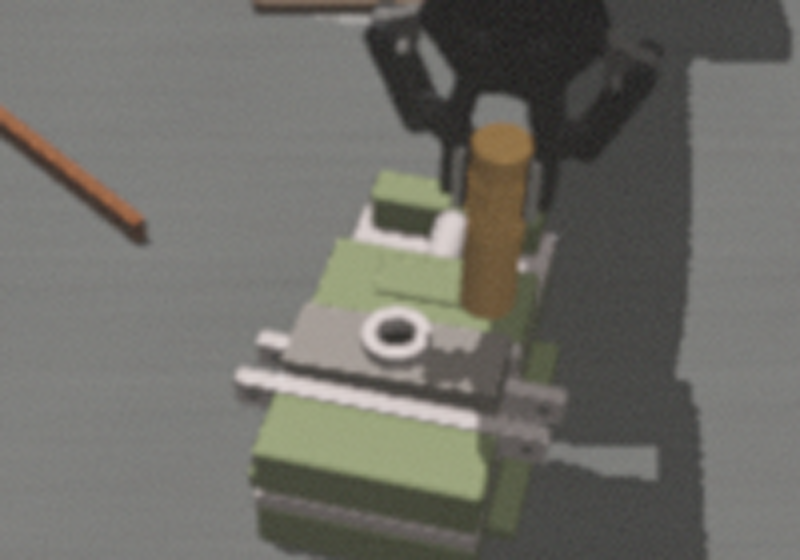

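The right shoulder dropped by 7 mm (0.1013 → 0.0944), the left stands at 0.098, and the bar is over the left shoulder. Now the left side.

Emit:
move_arm([
  [0,0,0,0,-1,-20,255],
  [0,0,0,0,-1,-34,255],
  [0,0,0,0,-1,-38,255],
  [0,0,0,0,-1,-40,255],
  [0,0,0,0,-1,-42,255],
])

```text
time: 9.8
eef_pos: [0.5674, 0.0477, 0.169]
tcp_rot: [-0.43, 0.564, 0.425, 0.562]
contact_force: [-0.1, -0.5, -4.6]
opening: 0.338
```

Emit:
move_arm([
  [0,0,0,0,0,-1,255],
  [0,0,0,0,0,-2,255],
  [0,0,0,0,0,-3,255],
])

```text
time: 10.1
eef_pos: [0.5682, 0.0477, 0.1679]
tcp_rot: [-0.431, 0.564, 0.424, 0.563]
contact_force: [-2.5, -0.4, 0.5]
opening: 0.338
```

Emit:
move_arm([
  [0,0,0,0,0,-1,255],
  [0,0,0,0,0,-2,255],
  [0,0,0,0,0,-3,255],
])

```text
time: 10.4
eef_pos: [0.5686, 0.048, 0.1659]
tcp_rot: [-0.431, 0.563, 0.424, 0.563]
contact_force: [-2.2, 0.2, 2.2]
opening: 0.336
```

Emit:
move_arm([
  [0,0,0,0,0,-1,255],
  [0,0,0,0,0,-2,255],
  [0,0,0,0,0,-3,255],
])

```text
time: 10.7
eef_pos: [0.5688, 0.0483, 0.1635]
tcp_rot: [-0.431, 0.563, 0.424, 0.564]
contact_force: [-3.4, 2.0, 7.2]
opening: 0.334
```

Emit:
move_arm([
  [0,0,0,0,0,-1,255],
  [0,0,0,0,0,-2,255],
  [0,0,0,0,0,-3,255],
])

```text
time: 11.0
eef_pos: [0.5693, 0.0483, 0.1635]
tcp_rot: [-0.431, 0.563, 0.424, 0.564]
contact_force: [-7.6, 1.4, 15.8]
opening: 0.333
```

Emit:
move_arm([
  [0,0,0,-1,0,20,255],
  [0,0,0,-2,0,46,255],
  [0,0,0,-11,-35,48,255],
  [0,0,0,-20,-70,48,255],
  [0,0,0,-27,-88,48,255],
  [0,0,0,-27,-88,48,255],
  [0,0,0,-27,-88,48,255],
])

```text
time: 11.7
eef_pos: [0.5419, -0.04, 0.2097]
tcp_rot: [-0.43, 0.563, 0.424, 0.564]
contact_force: [0.1, 0.6, -5.6]
opening: 0.333
```

```bash
python3 - <<'E'
from h import *
s=readout.get_state();e=s['eef_pos'];print(e,w2v(e),s['contact_force'],s['time'])
d=cam('scene');save('s6',cv2.resize(d['color'][110:250,230:430],None,fx=4,fy=4,interpolation=cv2.INTER_CUBIC))
P=cloud(d);block(P);par(P)
E
```

```text
[ 0.54185601 -0.03995118  0.20968948] (np.float64(3.0574841629962766e-05), np.float64(-0.04720400029937202)) [ 0.11729606  0.6232158  -5.63411657] 11.7
R 172 shoulder z med 0.09365675264702378 mean 0.09359404671652247
L 175 shoulder z med 0.09355985053192806 mean 0.09363490115022312
blk ext [-0.02238408  0.02295145] [-0.05956658  0.05741005]
R solid 75 end [0.08945414 0.08971815 0.08981397 0.09080488] vx 0.018860159110649973 z 0.06353058995954941
R moving 55 end [0.08724568 0.08754408 0.08766804 0.08788254] vx -0.012382710074498444 z 0.06336774445801086
L solid 79 end [0.0875582  0.08788497 0.08818339 0.08839907] vx 0.01878763327802738 z 0.0633370604800495
L moving 91 end [0.09136829 0.09173173 0.09214195 0.09222725] vx -0.012521072729190771 z 0.06289841560222964
```

View pics/s6.png

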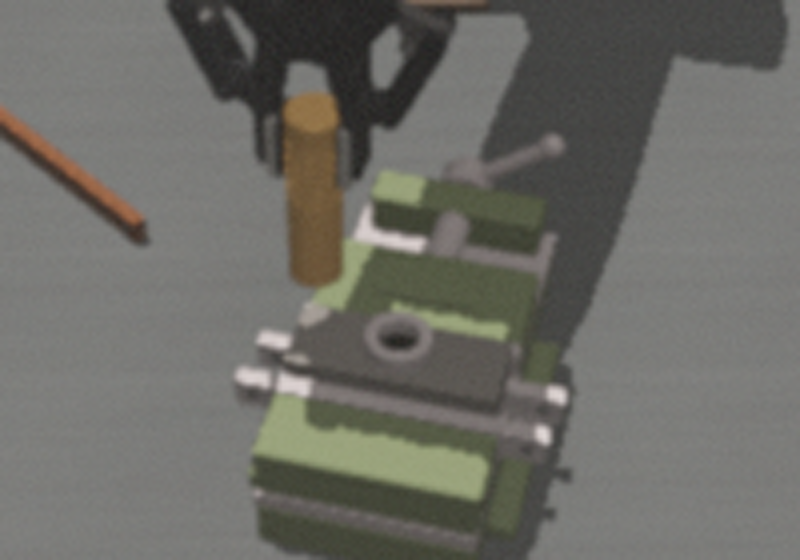

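Both shoulders are now at 0.0936, and seated is 0.093. One confirming light tap on the right.

Emit:
move_arm([
  [0,0,0,0,1,-20,255],
  [0,0,0,0,1,-38,255],
  [0,0,0,0,1,-43,255],
  [0,0,0,0,1,-45,255],
  [0,0,0,0,1,-47,255],
  [0,0,0,0,1,-49,255],
  [0,0,0,0,1,-51,255],
])

```text
time: 12.45
eef_pos: [0.5437, -0.0385, 0.1635]
tcp_rot: [-0.431, 0.562, 0.424, 0.564]
contact_force: [-6.5, 1.5, 13.8]
opening: 0.336
```

Emit:
move_arm([
  [0,0,0,0,0,-2,255],
  [0,0,0,0,0,-4,255],
  [0,0,0,0,0,-6,255],
])

```text
time: 12.75
eef_pos: [0.5461, -0.0391, 0.1634]
tcp_rot: [-0.433, 0.561, 0.422, 0.565]
contact_force: [-8.2, 2.4, 22.2]
opening: 0.333
```

Emit:
move_arm([
  [0,0,0,-2,0,20,255],
  [0,0,0,-4,0,45,255],
  [0,0,0,-14,-40,48,255],
  [0,0,0,-24,-80,48,255],
  [0,0,0,-34,-120,48,255],
  [0,0,0,-44,-160,48,255],
  [0,0,0,-54,-200,48,255],
  [0,0,0,-60,-230,48,255],
  [0,0,0,-64,-243,0,255],
  [0,0,0,-64,-243,-40,255],
  [0,0,0,-64,-243,-40,255],
  [0,0,0,-64,-243,-40,255],
])

```text
time: 13.95
eef_pos: [0.4816, -0.2816, 0.1224]
tcp_rot: [-0.432, 0.561, 0.423, 0.565]
contact_force: [0.4, -0.6, -5.7]
opening: 0.339
```

```bash
cat > barfit.py <<'E'
from h import *
np.set_printoptions(precision=4,suppress=True)
s=readout.get_state();e=s['eef_pos'];M=R.from_quat(s['tcp_rot']).as_matrix();print(e,s['contact_force'],s['time']);print(M)
D=np.c_[[0,0,-1],[-VX[0],-VX[1],0],[VY[0],VY[1],0]]
D[:,1]=np.cross(D[:,2],D[:,0]);print('turn to vertical',R.from_matrix(D@M.T).as_rotvec())
for n in('scene','top'):
    d=cam(n);save('b_%s_%d'%(n,int(s['time']*100)),cv2.resize(d['color'][90:210,130:290] if n=='scene' else d['color'][170:280,350:490],None,fx=4.5,fy=4.5,interpolation=cv2.INTER_CUBIC))
    P=cloud(d);H=cv2.cvtColor(d['color'],cv2.COLOR_RGB2HSV)
    m=(np.linalg.norm(P[...,:2]-e[:2],axis=-1)<.05)&(H[...,1]>100)&(H[...,0]<30)&(P[...,2]>.012)&(P[...,2]<e[2]+.03)
    q=P[m]
    if len(q)<40: continue
    # cylinder fit: axis p0+k*z, radius 15mm
    from scipy.optimize import least_squares
    zc=q[:,2].mean()
    side=q[q[:,2]<e[2]+.02]
    f=lambda t:np.hypot(side[:,0]-t[0]-t[2]*(side[:,2]-zc),side[:,1]-t[1]-t[3]*(side[:,2]-zc))-.015
    r=least_squares(f,[e[0],e[1],0,0],loss='soft_l1',f_scale=.002);print(n,len(q),'axis at',r.x[:2],'zc',zc,'tilt x,y per z',r.x[2:],'zrange',q[:,2].min(),q[:,2].max())
E
python3 barfit.py; ls pics
```

```text
[ 0.4816 -0.2816  0.1224] [ 0.3697 -0.6146 -5.6724] 13.95
[[ 0.0123 -0.963   0.2692]
 [-0.0066  0.2692  0.9631]
 [-0.9999 -0.0137 -0.003 ]]
turn to vertical [ 0.0066  0.0123 -0.0014]
scene 285 axis at [ 0.4782 -0.2817] zc 0.1041077838393094 tilt x,y per z [0.001  0.0089] zrange 0.056080867072763385 0.15227884267735325
b_scene_1395.png
b_top_1395.png
c1.png
c2.png
s1.png
s2.png
s3.png
s4.png
s5.png
s6.png
scene0.png
t1.png
top0.png
```

Bar is vertical to within about 0.01 rad. Setting it down and feeling for the bench.

Emit:
move_arm([
  [0,0,0,0,0,-25,255],
  [0,0,0,0,0,-42,255],
  [0,0,0,0,0,-48,255],
  [0,0,0,0,0,-50,255],
  [0,0,0,0,0,-51,255],
  [0,0,0,0,0,-51,255],
])

```text
time: 14.65
eef_pos: [0.4848, -0.2838, 0.0766]
tcp_rot: [-0.436, 0.56, 0.419, 0.566]
contact_force: [-0.5, -0.1, -6.3]
opening: 0.333
```

Emit:
move_arm([
  [0,0,0,0,0,-1,255],
  [0,0,0,0,0,-2,255],
])

```text
time: 14.85
eef_pos: [0.4854, -0.2843, 0.0756]
tcp_rot: [-0.437, 0.56, 0.419, 0.566]
contact_force: [0.9, 0.5, -7.4]
opening: 0.337
```

```bash
python3 barfit.py; python3 -c "
from h import *
s=readout.get_state();print(s['qpos'],s['joint_efforts'],s['dq'])"; ls pics|grep b_
```

```text
[ 0.4854 -0.2843  0.0756] [ 0.8988  0.5092 -7.3916] 14.85
[[ 0.022  -0.9631  0.2683]
 [-0.015   0.2681  0.9633]
 [-0.9996 -0.0252 -0.0085]]
turn to vertical [ 0.015   0.022  -0.0024]
scene 262 axis at [ 0.4824 -0.2847] zc 0.05603508067447139 tilt x,y per z [-0.0097  0.0153] zrange 0.012184914180253137 0.10508209736709628
[-0.71157388  0.2103595   1.98055467  0.0038033   0.926108   -2.01292202] [-1.10584640e-02 -3.64831567e+01 -2.76192766e+01  3.22655556e-03
 -1.14638947e-01 -2.63984984e-04] [-1.44868850e-03  1.88774083e-03  4.61767874e-03 -1.17463692e-03
  2.40837627e-03  1.38016019e-05]
b_scene_1395.png
b_scene_1485.png
b_top_1395.png
b_top_1485.png
```

View pics/b_scene_1485.png

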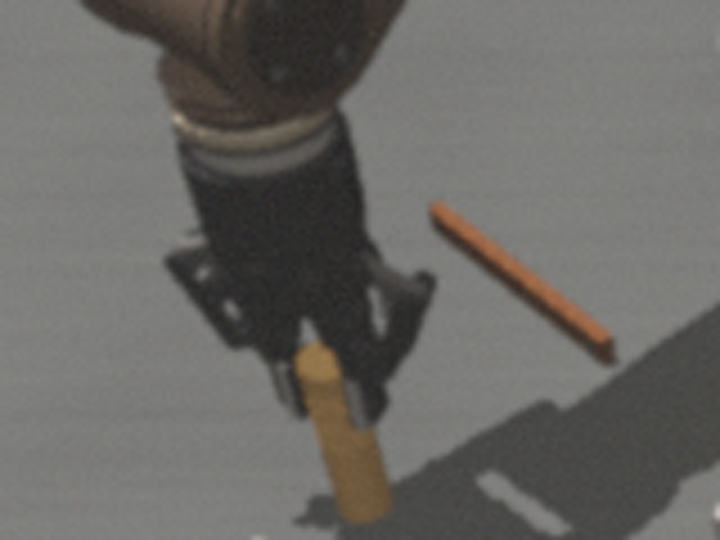

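View pics/b_top_1485.png

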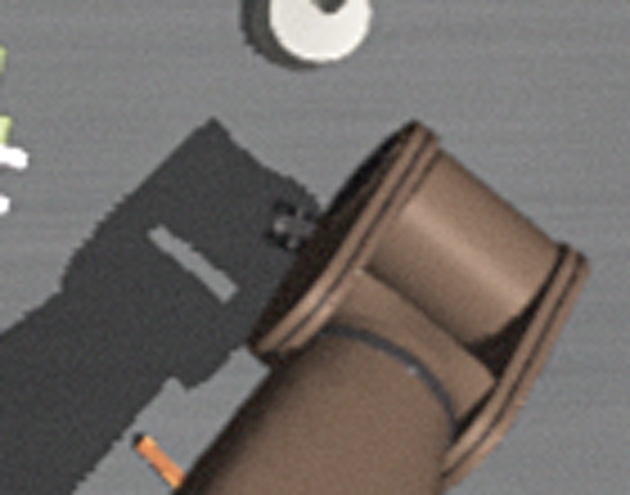

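The bar is still a few mm up; the tool tilted slightly during the descent. I'll level it, then lower.

Emit:
move_arm([
  [0.015,0.018,0,-2,1,0,255],
  [0.015,0.018,0,-2,1,0,255],
  [0.015,0.018,0,-2,1,-2,255],
  [0.015,0.018,0,-2,1,-3,255],
  [0.015,0.018,0,-2,1,-4,255],
  [0.015,0.018,0,-2,1,-4,255],
])

```text
time: 15.55
eef_pos: [0.4829, -0.2829, 0.0708]
tcp_rot: [-0.428, 0.562, 0.427, 0.564]
contact_force: [-0.4, 0.5, -6.3]
opening: 0.336
```

```bash
python3 barfit.py
```

```text
[ 0.4829 -0.2829  0.0708] [-0.381   0.4811 -6.3142] 15.55
[[ 0.0026 -0.9633  0.2684]
 [ 0.0013  0.2684  0.9633]
 [-1.     -0.0021  0.0019]]
turn to vertical [-0.0013  0.0026 -0.0023]
scene 243 axis at [ 0.4792 -0.2826] zc 0.053148685424729454 tilt x,y per z [0.0072 0.0016] zrange 0.013105615734425369 0.10072997076465473
```

Emit:
move_arm([
  [0,0,0,0,0,-1,255],
  [0,0,0,0,0,-1.5,255],
  [0,0,0,0,0,-1.5,255],
])

```text
time: 15.95
eef_pos: [0.4832, -0.283, 0.0706]
tcp_rot: [-0.428, 0.562, 0.427, 0.564]
contact_force: [-2.9, 3.1, 4.5]
opening: 0.336
```

Emit:
move_arm([
  [0,0,0,0,0,-1,255],
  [0,0,0,0,0,-2,255],
  [0,0,0,0,0,-2,255],
])

```text
time: 16.25
eef_pos: [0.4836, -0.2832, 0.0706]
tcp_rot: [-0.428, 0.562, 0.428, 0.564]
contact_force: [-4.7, 4.0, 9.7]
opening: 0.334
```

On the bench. Easing off, opening, then rising.

Emit:
move_arm([
  [0,0,0,-0.5,0.5,0.3,255],
  [0,0,0,-0.5,0.5,0.3,140],
  [0,0,0,-0.5,0.5,0.3,100],
  [0,0,0,-0.5,0.5,0.3,50],
  [0,0,0,-0.5,0.5,0.3,0],
  [0,0,0,-0.5,0.5,0.3,0],
  [0,0,0,-0.5,0.5,0.3,0],
])

```text
time: 16.95
eef_pos: [0.4832, -0.2828, 0.0709]
tcp_rot: [-0.428, 0.562, 0.427, 0.564]
contact_force: [-0.6, 0.2, -0.7]
opening: 0.998
```

```bash
python3 barfit.py
```

```text
[ 0.4832 -0.2828  0.0709] [-0.625  0.243 -0.704] 16.95
[[ 0.0028 -0.9634  0.2681]
 [ 0.0011  0.2681  0.9634]
 [-1.     -0.0024  0.0019]]
turn to vertical [-0.0011  0.0028 -0.0026]
scene 291 axis at [ 0.4787 -0.2828] zc 0.05791181419748892 tilt x,y per z [-0.0129  0.0033] zrange 0.012208566983203495 0.10072780774836454
```

View pics/b_scene_1695.png

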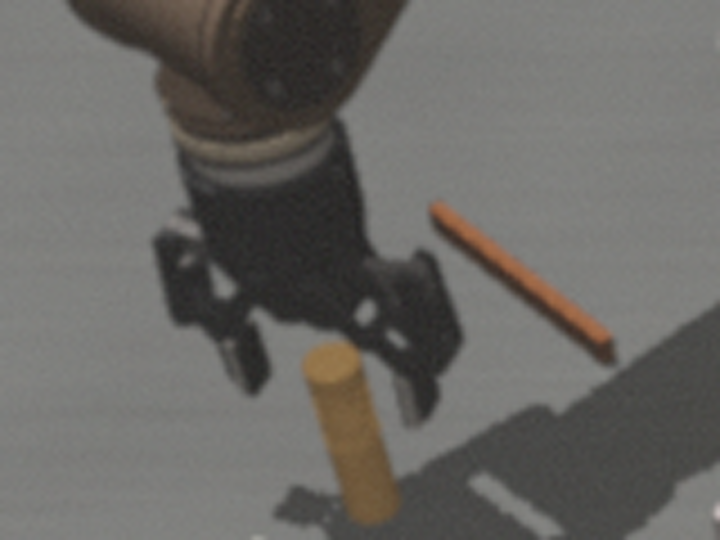

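Bar stands upright and free (crop 350,435). Rising, closing the fingers, and going to the right (−y) side of the solid-jaw parallel.

Emit:
move_arm([
  [0,0,0,0,0,40,0],
  [0,0,0,0,0,85,0],
  [0,0,0,0,0,130,0],
  [0,0,0,5,20,150,150],
  [0,0,0,17,55,150,255],
  [0,0,0,30,95,150,255],
  [0,0,0,45,135,140,255],
  [0,0,0,50,154,100,255],
  [0,0,0,50,154,60,255],
  [0,0,0,50,154,20,255],
  [0,0,0,50,154,-15,255],
  [0,0,0,50,154,-19,255],
], newtons=40)

```text
time: 18.25
eef_pos: [0.5292, -0.1269, 0.0468]
tcp_rot: [-0.425, 0.564, 0.431, 0.562]
contact_force: [-0.1, 0.6, -1.1]
opening: -0.0
```

```bash
python3 - <<'E'
from h import *
s=readout.get_state();e=s['eef_pos'];print(e,w2v(e),s['contact_force'],s['time'],s['opening'])
d=cam('scene');save('s7',cv2.resize(d['color'][90:250,190:390],None,fx=3.7,fy=3.7,interpolation=cv2.INTER_CUBIC))
P=cloud(d);block(P);par(P)
E
```

```text
[ 0.52922633 -0.12689708  0.04676927] (np.float64(0.011399681377795541), np.float64(-0.13432370052443865)) [-0.08653516  0.62197011 -1.10909593] 18.25 -0.00026713745545278044
R 167 shoulder z med 0.09352545205918672 mean 0.09350027572839019
L 178 shoulder z med 0.09356980949811677 mean 0.09353823837894568
blk ext [-0.02238544  0.02314219] [-0.05973286  0.05748641]
R solid 122 end [0.12876777 0.12903251 0.12914855 0.12960881] vx 0.01839641360010396 z 0.0643061132007065
R moving 55 end [0.08670734 0.08711108 0.08753041 0.08753909] vx -0.0116133042985376 z 0.06389506536071121
L solid 78 end [0.08759595 0.08778627 0.08803279 0.08837591] vx 0.01859668392752397 z 0.06316697874033411
L moving 86 end [0.09154724 0.09192804 0.09202678 0.09220411] vx -0.012385205871825232 z 0.06317564105826651
```

View pics/s7.png

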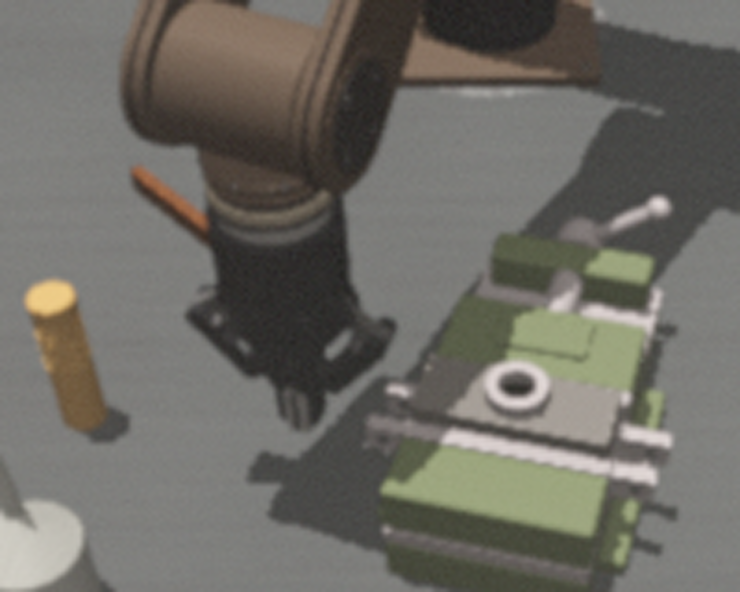

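The fingers are shut beside the right end of the parallel (end at s7 ≈ (378,432), fingertip (300,415)), and the bar stands. I'll align and approach along the jaws.

Emit:
move_arm([
  [0,0,0,4,-1,5,255],
  [0,0,0,4,-1,5,255],
  [0,0,0,8,11,5,255],
  [0,0,0,10,20,5,255],
  [0,0,0,11,23,5,255],
  [0,0,0,11,23,5,255],
])

```text
time: 18.9
eef_pos: [0.542, -0.1038, 0.0542]
tcp_rot: [-0.426, 0.563, 0.43, 0.563]
contact_force: [0.7, -0.5, 0.3]
opening: -0.001
```

```bash
python3 - <<'E'
from h import *
s=readout.get_state();e=s['eef_pos'];print(e,w2v(e),s['contact_force'],s['time'],R.from_quat(s['tcp_rot']).as_matrix())
E
```

```text
[ 0.54203716 -0.10383451  0.05418391] (np.float64(0.017491822333008958), np.float64(-0.10865494365590697)) [ 0.73542236 -0.50102614  0.28459584] 18.9 [[-0.00310142 -0.96380228  0.26659999]
 [ 0.00382685  0.26658788  0.96380302]
 [-0.99998787  0.0040094   0.00286153]]
```

Next: shift −2 mm in vx, lower 2 mm, and push in 1 mm steps along the jaws.

Emit:
move_arm([
  [0,0,0,-2,1,-3,255],
  [0,0,0,-1.5,2,-3,255],
  [0,0,0,-1.2,3,-3,255],
  [0,0,0,-1,4,-3,255],
])

```text
time: 19.3
eef_pos: [0.541, -0.0999, 0.0511]
tcp_rot: [-0.426, 0.563, 0.43, 0.563]
contact_force: [-0.1, -0.3, 0.3]
opening: 0.004
```

Emit:
move_arm([
  [0,0,0,0.3,1,0,255],
  [0,0,0,0.6,2,0,255],
  [0,0,0,0.6,2,0,255],
])

```text
time: 19.6
eef_pos: [0.5412, -0.0993, 0.0511]
tcp_rot: [-0.427, 0.564, 0.43, 0.562]
contact_force: [-1.6, -5.6, -1.0]
opening: -0.0
```

Contact at about 5.8 N. Holding briefly to be sure, a little lighter.

Emit:
move_arm([
  [0,0,0,0.3,1.2,0,255],
  [0,0,0,0.3,1.2,0,255],
  [0,0,0,0.3,1.2,0,255],
  [0,0,0,0.3,1.2,0,255],
])

```text
time: 20.0
eef_pos: [0.5413, -0.0993, 0.0512]
tcp_rot: [-0.428, 0.564, 0.429, 0.561]
contact_force: [-1.9, -4.6, 0.2]
opening: 0.007
```

```bash
python3 - <<'E'
from h import *
s=readout.get_state();e=s['eef_pos'];print(e,w2v(e),s['contact_force'],s['time'])
d=cam('scene');P=cloud(d);par(P);block(P)
print(readout.get_state()['contact_force'],readout.get_state()['eef_pos'])
d=cam('scene');print(readout.get_state()['contact_force'],readout.get_state()['eef_pos'])
E
```

```text
[ 0.54126595 -0.09930532  0.05117182] (np.float64(0.0155237916437897), np.float64(-0.10450341725208329)) [-1.94091103 -4.6481911   0.19452415] 20.0
R solid 167 end [0.11757112 0.11778097 0.11791314 0.1179789 ] vx 0.020736088088981114 z 0.06539324734249008
R moving 37 end [0.08466233 0.0851323  0.08528325 0.08808277] vx -0.011816695709773596 z 0.06020380290418692
L solid 81 end [0.0874365  0.08781091 0.08804978 0.08834376] vx 0.01853808456458001 z 0.0634089912177257
L moving 93 end [0.0913564  0.09171612 0.09210849 0.09230309] vx -0.01187802007191164 z 0.0632032083558346
R 167 shoulder z med 0.09355576076060157 mean 0.0935125877094968
L 174 shoulder z med 0.09358914332220186 mean 0.09351119469900351
blk ext [-0.0231314   0.02793386] [-0.07260097  0.05747409]
[-1.21025785 -5.4200721  -1.14640363] [ 0.54125461 -0.09928138  0.05115752]
[-1.3521556  -3.885787   -0.41609523] [ 0.54125068 -0.09930367  0.05116769]
```

The solid-jaw parallel held about 5 N and its far end did not move (0.0883). Backing off and shifting to the moving-jaw parallel, vx = −0.0155.

Emit:
move_arm([
  [0,0,0,-3,-10,0,255],
  [0,0,0,-6,-22,0,255],
  [0,0,0,-20,-18,0,255],
  [0,0,0,-36,-14,0,255],
  [0,0,0,-36,-14,0,255],
  [0,0,0,-35,-10,0,255],
  [0,0,0,-32.5,0,0,255],
  [0,0,0,-31.5,4,0,255],
  [0,0,0,-31.5,4,0,255],
])

```text
time: 21.0
eef_pos: [0.5104, -0.0945, 0.0512]
tcp_rot: [-0.428, 0.564, 0.43, 0.56]
contact_force: [0.2, -0.1, -0.4]
opening: 0.002
```

```bash
python3 - <<'E'
from h import *
s=readout.get_state();e=s['eef_pos'];print(e,w2v(e),s['contact_force'],s['time'],R.from_quat(s['tcp_rot']).as_matrix())
E
```

```text
[ 0.51037487 -0.09452576  0.05122373] (np.float64(-0.01550815023606053), np.float64(-0.10826130959149077)) [ 0.23198094 -0.0690962  -0.40258674] 21.0 [[-0.0048276  -0.96456683  0.26379446]
 [-0.00118271  0.26380286  0.96457589]
 [-0.99998765  0.0043446  -0.00241433]]
```

Well aligned: vx −0.0155, vy −0.1083. Advancing about 6 mm to contact.

Emit:
move_arm([
  [0,0,0,0.5,2,0,255],
  [0,0,0,1,4,0,255],
  [0,0,0,1.3,5,0,255],
  [0,0,0,1.6,6,0,255],
])

```text
time: 21.4
eef_pos: [0.512, -0.0885, 0.0512]
tcp_rot: [-0.428, 0.564, 0.43, 0.56]
contact_force: [-0.3, 0.1, -0.1]
opening: 0.001
```

Emit:
move_arm([
  [0,0,0,0.3,1,0,255],
  [0,0,0,0.4,1.5,0,255],
  [0,0,0,0.4,1.5,0,255],
])

```text
time: 21.7
eef_pos: [0.5124, -0.0873, 0.0512]
tcp_rot: [-0.429, 0.564, 0.43, 0.56]
contact_force: [0.1, -1.8, 0.3]
opening: -0.001
```

Emit:
move_arm([
  [0,0,0,0.2,0.8,0,255],
  [0,0,0,0.4,1.3,0,255],
  [0,0,0,0.4,1.3,0,255],
  [0,0,0,0.4,1.3,0,255],
])

```text
time: 22.1
eef_pos: [0.5128, -0.0864, 0.0513]
tcp_rot: [-0.429, 0.564, 0.429, 0.56]
contact_force: [-1.0, -3.8, -0.2]
opening: 0.0
```

Emit:
move_arm([
  [0,0,0,0.3,1.2,0,255],
  [0,0,0,0.3,1.2,0,255],
  [0,0,0,0.3,1.2,0,255],
  [0,0,0,0.3,1.2,0,255],
])

```text
time: 22.5
eef_pos: [0.5131, -0.0852, 0.0513]
tcp_rot: [-0.429, 0.564, 0.429, 0.56]
contact_force: [-0.6, -4.1, 0.1]
opening: 0.003
```

```bash
python3 - <<'E'
from h import *
s=readout.get_state();e=s['eef_pos'];print(e,w2v(e),s['contact_force'],s['time'])
d=cam('scene');P=cloud(d);par(P);block(P)
for i in range(3):
  cam('scene');print(readout.get_state()['contact_force'],readout.get_state()['eef_pos'])
E
```

```text
[ 0.51308582 -0.08517035  0.05127048] (np.float64(-0.015429920127569973), np.float64(-0.09852135462446417)) [-0.62754171 -4.12751474  0.07800674] 22.5
R solid 76 end [0.08952571 0.08993721 0.08997339 0.09058075] vx 0.01879236425402689 z 0.06364196051312909
R moving 131 end [0.11162607 0.11177327 0.11195124 0.11201795] vx -0.009127018124194575 z 0.06543178597751198
L solid 81 end [0.08743924 0.0878046  0.08809554 0.08834386] vx 0.01849462086167534 z 0.06319972802878548
L moving 95 end [0.09328226 0.09366723 0.0939738  0.0942973 ] vx -0.012313390572496107 z 0.06306309129260834
R 166 shoulder z med 0.09345163968602394 mean 0.09370792122449183
L 174 shoulder z med 0.09337323366262673 mean 0.09340417201689408
blk ext [-0.02357263  0.02266935] [-0.07219969  0.05755979]
[-1.23675568 -4.80979108  0.94335471] [ 0.51306324 -0.08517148  0.05124333]
[-1.07758855 -4.12892193 -0.69925154] [ 0.51305298 -0.08514655  0.05122854]
[-1.16904743 -4.91525134  0.46643313] [ 0.51308611 -0.08515559  0.05126343]
```

The moving-jaw parallel crept about 2 mm under roughly 4 N (left end 0.0922 → 0.0943), but it is now still at about 4.8 N. I'll test whether it holds.

Emit:
move_arm([
  [0,0,0,0.3,1.2,0,255],
  [0,0,0,0.3,1.2,0,255],
  [0,0,0,0.3,1.2,0,255],
  [0,0,0,0.3,1.2,0,255],
  [0,0,0,0.3,1.2,0,255],
  [0,0,0,0.3,1.2,0,255],
])

```text
time: 23.3
eef_pos: [0.5134, -0.0838, 0.0512]
tcp_rot: [-0.429, 0.564, 0.429, 0.56]
contact_force: [-1.4, -3.7, -0.9]
opening: 0.002
```

```bash
python3 - <<'E'
from h import *
for i in range(3):
  d=cam('scene');s=readout.get_state();print(s['contact_force'],s['eef_pos'])
par(cloud(d))
E
```

```text
[-1.11055015 -3.3536545  -0.19172998] [ 0.51335823 -0.0838279   0.05123066]
[ 1.30710219e-03 -3.16373468e+00 -1.21368333e-02] [ 0.51336298 -0.0838476   0.0512401 ]
[-1.17532448 -2.99362482 -0.56609524] [ 0.51337056 -0.08382894  0.05122641]
R solid 75 end [0.08958631 0.08966204 0.09011093 0.090203  ] vx 0.018872188092785108 z 0.0637089675595559
R moving 127 end [0.10979796 0.1099489  0.11091732 0.111062  ] vx -0.009138359471726509 z 0.0659576124600767
L solid 80 end [0.08736009 0.08773576 0.08813491 0.08839247] vx 0.018819521586240173 z 0.0629521244024373
L moving 104 end [0.09490587 0.09506989 0.09543647 0.09575559] vx -0.012401298874657938 z 0.06233548322247445
```

The moving-jaw parallel still slides at about 4–5 N, so the block isn't bearing firmly on it; my presses drifted toward the solid jaw. I'll fetch the bar again and re-tap on the moving-jaw side of each shoulder, a bit firmer.

Emit:
move_arm([
  [0,0,0,-4,-14,0,255],
  [0,0,0,-8,-30,10,255],
  [0,0,0,-10,-36,55,255],
  [0,0,0,-12,-42,105,255],
  [0,0,0,-14,-60,155,100],
  [0,0,0,-16,-105,165,0],
  [0,0,0,-22,-150,165,0],
  [0,0,0,-28,-190,165,0],
  [0,0,0,-30,-199,165,0],
  [0,0,0,-30,-199,165,0],
  [0,0,0,-30,-199,165,0],
])

```text
time: 24.55
eef_pos: [0.4832, -0.282, 0.2158]
tcp_rot: [-0.428, 0.564, 0.43, 0.561]
contact_force: [-0.2, -0.3, -0.0]
opening: 1.001
```

```bash
python3 - <<'E'
from h import *
np.set_printoptions(precision=4,suppress=True)
s=readout.get_state();e=s['eef_pos'];M=R.from_quat(s['tcp_rot']).as_matrix();print(e,s['contact_force'],s['time'],s['opening'])
D=np.c_[[0,0,-1],[0,0,0],[VY[0],VY[1],0]];D[:,1]=np.cross(D[:,2],D[:,0]);print('turn',R.from_matrix(D@M.T).as_rotvec())
d=cam('scene');P=cloud(d);H=cv2.cvtColor(d['color'],cv2.COLOR_RGB2HSV);save('s8',cv2.resize(d['color'][90:230,130:330],None,fx=4,fy=4))
m=(np.linalg.norm(P[...,:2]-[.483,-.282],axis=-1)<.05)&(H[...,1]>100)&(H[...,0]<30)&(P[...,2]>.09)
q=P[m];print(len(q),q.min(0),q.max(0),(q.min(0)+q.max(0))/2)
S=dict(np.load('scene0.npz'));P0=cloud(S);H0=cv2.cvtColor(S['color'],cv2.COLOR_RGB2HSV)
m=(np.linalg.norm(P0[...,:2]-[.483,-.282],axis=-1)<.05)&(H0[...,1]>100)&(H0[...,0]<30)&(P0[...,2]>.09)
q=P0[m];print(len(q),(q.min(0)+q.max(0))/2)
E
```

```text
[ 0.4832 -0.282   0.2158] [-0.1922 -0.3021 -0.0005] 24.55 1.0010533085639852
turn [ 0.0005 -0.0051 -0.0071]
143 [ 0.4682 -0.2934  0.0906] [ 0.4959 -0.2679  0.1126] [ 0.4821 -0.2807  0.1016]
153 [ 0.4828 -0.2821  0.1019]
```

View pics/s8.png

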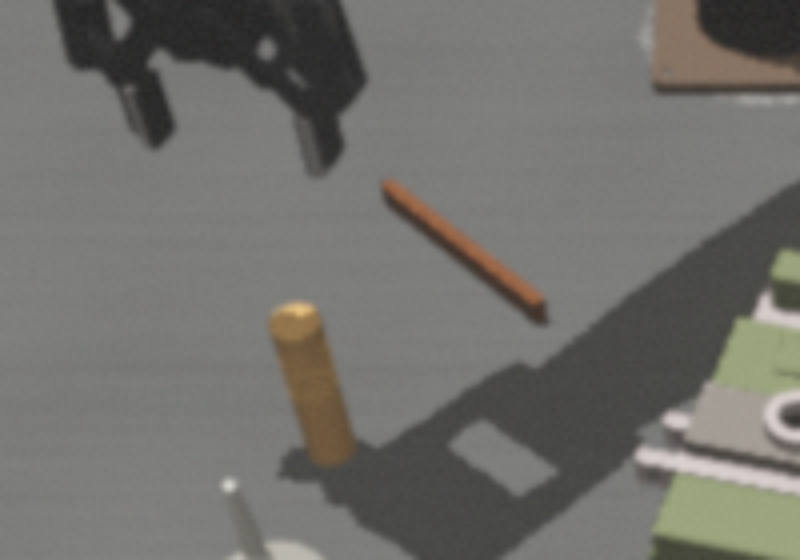

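The bar (s8 crop 315,385) is upright at (0.4825, −0.2815), directly below the tool. Descending and gripping.

Emit:
move_arm([
  [0,-0.005,-0.007,0,0,-45,0],
  [0,-0.005,-0.007,0,0,-90,0],
  [0,-0.005,-0.007,0,0,-125,0],
  [0,-0.005,-0.007,0,0,-140,0],
  [0,-0.005,-0.007,0,0,-145,0],
  [0,-0.005,-0.007,0,0,-145,0],
  [0,-0.005,-0.007,0,0,-145,150],
  [0,-0.005,-0.007,0,0,-145,255],
  [0,-0.005,-0.007,0,0,-145,255],
  [0,-0.005,-0.007,0,0,-145,255],
  [0,-0.005,-0.007,0,0,-145,255],
  [0,-0.005,-0.007,0,0,-145,255],
], newtons=80)

```text
time: 25.8
eef_pos: [0.484, -0.2824, 0.0721]
tcp_rot: [-0.428, 0.564, 0.426, 0.563]
contact_force: [-1.0, -0.7, 5.3]
opening: 0.333
```

Emit:
move_arm([
  [0,0,0,0,0,0,255],
  [0,0,0,0,0,10,255],
  [0,0,0,0,0,50,255],
  [0,0,0,0,0,100,255],
  [0,0,0,8,30,140,255],
  [0,0,0,18,75,145,255],
  [0,0,0,28,120,145,255],
  [0,0,0,38,165,145,255],
  [0,0,0,48,205,145,255],
  [0,0,0,54,236,140,255],
  [0,0,0,56,245,135,255],
  [0,0,0,56,245,130,255],
])

```text
time: 27.0
eef_pos: [0.5388, -0.0357, 0.2001]
tcp_rot: [-0.428, 0.564, 0.428, 0.562]
contact_force: [-0.2, -0.4, -6.6]
opening: 0.331
```

```bash
cat > st.py <<'E'
from h import *
np.set_printoptions(precision=4,suppress=True)
s=readout.get_state();e=s['eef_pos'];M=R.from_quat(s['tcp_rot']).as_matrix();print(e,'vise',np.round(w2v(e),4),s['contact_force'],s['time'],s['opening'])
D=np.c_[[0,0,-1],[0,0,0],[VY[0],VY[1],0]];D[:,1]=np.cross(D[:,2],D[:,0]);print('turn',R.from_matrix(D@M.T).as_rotvec())
E
python3 st.py
```

```text
[ 0.5388 -0.0357  0.2001] vise [-0.0041 -0.044 ] [-0.221  -0.3729 -6.6326] 27.0 0.3313120946600821
turn [ 0.0015 -0.0024 -0.0038]
```

Emit:
move_arm([
  [0,0,0,0,-1,-20,255],
  [0,0,0,0,-1,-30,255],
  [0,0,0,-1,-1,-34,255],
  [0,0,0,-1,-1,-37,255],
  [0,0,0,-2,-1,-40,255],
  [0,0,0,-2,-1,-42,255],
])

```text
time: 27.6
eef_pos: [0.5378, -0.0378, 0.1651]
tcp_rot: [-0.428, 0.564, 0.428, 0.562]
contact_force: [-11.5, 2.2, 26.6]
opening: 0.328
```

Emit:
move_arm([
  [0,0,0,-1,0,-3,255],
  [0,0,0,-2,0,-6,255],
  [0,0,0,-2,0,-8,255],
  [0,0,0,-2,0,-8,255],
])

```text
time: 28.0
eef_pos: [0.5391, -0.0392, 0.165]
tcp_rot: [-0.43, 0.562, 0.425, 0.563]
contact_force: [-7.3, 0.3, 21.6]
opening: 0.334
```

```bash
python3 st.py
```

```text
[ 0.5391 -0.0392  0.165 ] vise [-0.0029 -0.0472] [-7.3484  0.2996 21.5563] 28.0 0.33428024596998807
turn [ 0.0049  0.0054 -0.003 ]
```

Right re-tapped at about 33 N. Now the left, also with vx ≈ −4 mm.

Emit:
move_arm([
  [0,0,0,-1,0,20,255],
  [0.005,0.005,0,0,0,46,255],
  [0.005,0.005,0,8,35,48,255],
  [0.005,0.005,0,17,70,48,255],
  [0.005,0.005,0,23,89,46,255],
  [0.005,0.005,0,23,89,40,255],
  [0.005,0.005,0,23,89,36,255],
])

```text
time: 28.7
eef_pos: [0.5616, 0.0496, 0.1995]
tcp_rot: [-0.428, 0.563, 0.428, 0.562]
contact_force: [-1.0, 0.6, -6.7]
opening: 0.328
```

```bash
python3 st.py
```

```text
[0.5616 0.0496 0.1995] vise [-0.0052  0.0444] [-0.9741  0.5818 -6.7473] 28.7 0.3279801224264879
turn [ 0.0005 -0.0012 -0.0037]
```

Emit:
move_arm([
  [0,0,0,0,1,-20,255],
  [0,0,0,0,1,-30,255],
  [0,0,0,0,1,-34,255],
  [0,0,0,0,1,-37,255],
  [0,0,0,-1,1,-40,255],
  [0,0,0,-1,1,-43,255],
  [0,0,0,-1,1,-43,255],
])

```text
time: 29.4
eef_pos: [0.5615, 0.0495, 0.165]
tcp_rot: [-0.428, 0.564, 0.428, 0.562]
contact_force: [-13.1, -1.3, 23.6]
opening: 0.33
```

```bash
python3 st.py
```

```text
[0.5615 0.0495 0.165 ] vise [-0.0053  0.0442] [-13.0899  -1.2554  23.6271] 29.4 0.3303946140917111
turn [ 0.0025 -0.0015 -0.0038]
```

Emit:
move_arm([
  [0,0,0,-3,0,-5,255],
  [0,0,0,-5,0,-8,255],
  [0,0,0,-5,0,-8,255],
])

```text
time: 29.7
eef_pos: [0.5604, 0.0492, 0.165]
tcp_rot: [-0.43, 0.561, 0.425, 0.565]
contact_force: [-5.3, 0.6, 17.6]
opening: 0.334
```

```bash
python3 st.py
```

```text
[0.5604 0.0492 0.165 ] vise [-0.0063  0.0436] [-5.3323  0.6104 17.6077] 29.7 0.33403920627052647
turn [ 0.0023  0.0088 -0.003 ]
```

Left done. One more on the right with the lateral bias nulled.

Emit:
move_arm([
  [0,0.009,0,0,0,20,255],
  [0,0.009,0,0,0,46,255],
  [0,0.009,0,-7,-35,48,255],
  [0,0.009,0,-16,-70,48,255],
  [0,0.009,0,-22,-86,46,255],
  [0,0.009,0,-22,-87,36,255],
  [0,0.009,0,-22,-87,20,255],
  [0,0.009,0,-23,-87,5,255],
  [0,0.009,0,-23,-87,-1,255],
  [0,0.009,0,-25,-87,-5,255],
  [0,0.009,0,-27,-87,-9,255],
  [0,0.009,0,-27,-87,-9,255],
])

```text
time: 30.9
eef_pos: [0.5369, -0.0379, 0.165]
tcp_rot: [-0.431, 0.562, 0.426, 0.564]
contact_force: [-8.8, 2.1, 25.2]
opening: 0.335
```

```bash
python3 st.py
```

```text
[ 0.5369 -0.0379  0.165 ] vise [-0.0053 -0.0465] [-8.8324  2.1384 25.2351] 30.9 0.3352071081529108
turn [ 0.0034  0.007  -0.0037]
```

Solid on both sides. Returning the bar to its place.

Emit:
move_arm([
  [0.003,0.005,0,0,0,20,255],
  [0.003,0.005,0,0,0,45,255],
  [0.003,0.005,0,-8,-40,48,255],
  [0.003,0.005,0,-16,-80,48,255],
  [0.003,0.005,0,-25,-120,48,255],
  [0.003,0.005,0,-35,-160,48,255],
  [0.003,0.005,0,-45,-200,40,255],
  [0.003,0.005,0,-52,-232,0,255],
  [0.003,0.005,0,-54,-244,-40,255],
  [0.003,0.005,0,-54,-244,-70,255],
  [0.003,0.005,0,-54,-244,-82,255],
  [0.003,0.005,0,-54,-244,-82,255],
])

```text
time: 32.1
eef_pos: [0.4816, -0.2801, 0.0802]
tcp_rot: [-0.427, 0.563, 0.43, 0.563]
contact_force: [0.1, 0.9, -6.8]
opening: 0.33
```

```bash
python3 st.py; python3 barfit.py|tail -1
```

```text
[ 0.4816 -0.2801  0.0802] vise [ 0.007  -0.2947] [ 0.0835  0.8977 -6.7897] 32.1 0.3300059398013839
turn [-0.0036 -0.0025 -0.0042]
scene 265 axis at [ 0.4767 -0.2799] zc 0.05892638781122816 tilt x,y per z [0.0008 0.0057] zrange 0.013954593008373095 0.11007373756473027
```

Emit:
move_arm([
  [0,0,0,0,0,-4,255],
  [0,0,0,0,0,-6,255],
  [0,0,0,0,0,-7.5,255],
  [0,0,0,0,0,-8.5,255],
  [0,0,0,0,0,-9.5,255],
  [0,0,0,0,0,-9.5,255],
])

```text
time: 32.8
eef_pos: [0.484, -0.2819, 0.0746]
tcp_rot: [-0.43, 0.562, 0.427, 0.563]
contact_force: [-0.4, 0.0, -5.8]
opening: 0.327
```

Emit:
move_arm([
  [0,0,0,0,0,-1,255],
  [0,0,0,0,0,-2,255],
  [0,0,0,0,0,-3,255],
  [0,0,0,0,0,-3,255],
])

```text
time: 33.2
eef_pos: [0.4842, -0.2821, 0.0722]
tcp_rot: [-0.43, 0.562, 0.427, 0.563]
contact_force: [-0.9, 1.6, -2.5]
opening: 0.332
```

```bash
python3 st.py
```

```text
[ 0.4842 -0.2821  0.0722] vise [ 0.01   -0.2959] [-0.9467  1.6139 -2.4729] 33.2 0.3317940807222667
turn [ 0.0018  0.0036 -0.0047]
```

Contact with the bench has begun. One more small press, then release.

Emit:
move_arm([
  [0,0,0,0,0,-1,255],
  [0,0,0,0,0,-1,255],
  [0,0,0,0,0,-0.5,140],
  [0,0,0,0,0,0,100],
  [0,0,0,0,0,0,50],
  [0,0,0,0,0,0,0],
  [0,0,0,0,0,0,0],
  [0,0,0,0,0,0,0],
])

```text
time: 34.0
eef_pos: [0.4842, -0.2821, 0.0722]
tcp_rot: [-0.43, 0.562, 0.427, 0.563]
contact_force: [-0.6, -1.0, 0.6]
opening: 1.002
```

```bash
python3 st.py; python3 barfit.py|tail -1; ls pics|tail -30|grep b_scene
```

```text
[ 0.4842 -0.2821  0.0722] vise [ 0.0101 -0.2959] [-0.6442 -0.9966  0.6348] 34.0 1.0021683963649128
turn [ 0.0019  0.0038 -0.0047]
scene 297 axis at [ 0.4796 -0.2827] zc 0.05895168529108233 tilt x,y per z [-0.0035 -0.0008] zrange 0.01244611336606083 0.10178250511302278
b_scene_1395.png
b_scene_1485.png
b_scene_1555.png
b_scene_1695.png
b_scene_3210.png
b_scene_3400.png
```

Bar is upright and released. Re-testing: solid-jaw parallel first.

Emit:
move_arm([
  [0,0,0,0,0,40,0],
  [0,0,0,0,0,85,0],
  [0,0,0,0,0,130,0],
  [0,0,0,5,20,150,150],
  [0,0,0,17,55,150,255],
  [0,0,0,30,95,150,255],
  [0,0,0,45,135,140,255],
  [0,0,0,52,160,100,255],
  [0,0,0,52,160,60,255],
  [0,0,0,52,160,20,255],
  [0,0,0,52,160,-13,255],
  [0,0,0,52,160,-20,255],
], newtons=40)

```text
time: 35.3
eef_pos: [0.5328, -0.1205, 0.0476]
tcp_rot: [-0.427, 0.563, 0.43, 0.562]
contact_force: [-1.2, 0.2, -0.2]
opening: -0.002
```

```bash
python3 st.py;python3 -c "
from h import *
P=cloud(cam('scene'));par(P);block(P)"
```

```text
[ 0.5328 -0.1205  0.0476] vise [ 0.0131 -0.1272] [-1.2085  0.2407 -0.1688] 35.3 -0.00228991257684079
turn [-0.0019 -0.0047 -0.0049]
R solid 144 end [0.12866596 0.12949241 0.12953275 0.12992449] vx 0.01955950801777548 z 0.06470423288352062
R moving 43 end [0.08297034 0.08300886 0.08343358 0.08411265] vx -0.01220276399756386 z 0.06360335412289708
L solid 84 end [0.087422   0.08778171 0.08809487 0.08823855] vx 0.018911406713508945 z 0.062390740137653056
L moving 102 end [0.09501147 0.0950283  0.09539218 0.09576474] vx -0.012539156388537906 z 0.06297862084178735
R 169 shoulder z med 0.09347876530676946 mean 0.09351934216867348
L 178 shoulder z med 0.09349366538520704 mean 0.09358367726170932
blk ext [-0.023106    0.02322012] [-0.05948779  0.0573984 ]
```

Emit:
move_arm([
  [0,0,0,3,4,4,255],
  [0,0,0,5,11,4,255],
  [0,0,0,7,16,4,255],
  [0,0,0,7.5,18,4,255],
  [0,0,0,7.7,19,4,255],
  [0,0,0,7.7,19,4,255],
])

```text
time: 35.95
eef_pos: [0.5417, -0.1019, 0.0532]
tcp_rot: [-0.428, 0.563, 0.429, 0.562]
contact_force: [-0.2, 0.1, 0.2]
opening: 0.001
```

Emit:
move_arm([
  [0,0,0,0.3,1,0,255],
  [0,0,0,0.6,2,0,255],
  [0,0,0,0.6,2.2,0,255],
])

```text
time: 36.25
eef_pos: [0.5423, -0.0998, 0.0532]
tcp_rot: [-0.428, 0.563, 0.429, 0.562]
contact_force: [0.2, -0.9, -0.9]
opening: 0.0
```

```bash
python3 st.py
```

```text
[ 0.5423 -0.0998  0.0532] vise [ 0.0166 -0.1047] [ 0.207  -0.9116 -0.9081] 36.25 8.525095921902998e-05
turn [-0.0006 -0.002  -0.005 ]
```

Emit:
move_arm([
  [0,0,0,0.1,0.8,0,255],
  [0,0,0,0.2,1.5,0,255],
  [0,0,0,0.2,1.7,0,255],
  [0,0,0,0.2,1.7,0,255],
  [0,0,0,0.2,1.7,0,255],
])

```text
time: 36.75
eef_pos: [0.5424, -0.0994, 0.0532]
tcp_rot: [-0.429, 0.563, 0.429, 0.561]
contact_force: [-1.1, -4.4, -0.9]
opening: -0.001
```

```bash
python3 st.py;python3 -c "
from h import *
P=cloud(cam('scene'));par(P)
for i in range(3): cam('scene');s=readout.get_state();print(s['contact_force'],s['eef_pos'])"
```

```text
[ 0.5424 -0.0994  0.0532] vise [ 0.0167 -0.1043] [-1.1007 -4.4127 -0.8817] 36.75 -0.0012968536170506948
turn [ 0.0019 -0.0022 -0.0056]
R solid 157 end [0.11679296 0.11797714 0.11808867 0.11846873] vx 0.02046482921125191 z 0.06564356423059148
R moving 33 end [0.08073188 0.08184298 0.08221847 0.08278171] vx -0.012102176517974983 z 0.06200586585482748
L solid 77 end [0.08743054 0.08784682 0.08811667 0.08829274] vx 0.018727564900521864 z 0.06298534760192076
L moving 101 end [0.09495918 0.09505911 0.09540539 0.09570618] vx -0.012754040101987614 z 0.06300713440977845
[-1.22228595 -5.15271006 -1.12387828] [ 0.54239781 -0.09938991  0.05323058]
[-0.55787819 -5.97623894  0.45572306] [ 0.54240401 -0.09938584  0.05321398]
[-1.45180369 -5.88682732 -0.48146534] [ 0.54239621 -0.09938693  0.05322348]
```

The solid-jaw parallel again holds at about 5.5 N, unmoved. On to the moving-jaw one.

Emit:
move_arm([
  [0,0,0,-3,-10,-1,255],
  [0,0,0,-6,-22,-1,255],
  [0,0,0,-20,-18,-2,255],
  [0,0,0,-37,-13,-2,255],
  [0,0,0,-37,-13,-2,255],
  [0,0,0,-35,-6,-2,255],
  [0,0,0,-32.5,4,-2,255],
  [0,0,0,-31,10,-2,255],
  [0,0,0,-31,10,-2,255],
])

```text
time: 37.85
eef_pos: [0.5121, -0.0884, 0.0513]
tcp_rot: [-0.429, 0.563, 0.429, 0.561]
contact_force: [-0.1, 0.3, -0.6]
opening: -0.001
```

```bash
python3 st.py
```

```text
[ 0.5121 -0.0884  0.0513] vise [-0.0155 -0.1019] [-0.0871  0.3442 -0.6367] 37.85 -0.001163763368292423
turn [ 0.0018 -0.0019 -0.0073]
```

Emit:
move_arm([
  [0,0,0,0.5,2,0,255],
  [0,0,0,1,3.5,0,255],
  [0,0,0,1.3,4.5,0,255],
  [0,0,0,1.5,5.3,0,255],
  [0,0,0,1.5,5.3,0,255],
])

```text
time: 38.35
eef_pos: [0.5135, -0.0838, 0.0513]
tcp_rot: [-0.43, 0.563, 0.429, 0.561]
contact_force: [-0.8, -3.8, 0.2]
opening: 0.003
```

```bash
python3 st.py;python3 -c "
from h import *
for i in range(2): P=cloud(cam('scene'));s=readout.get_state();print(s['contact_force'],s['eef_pos'])
par(P)"
```

```text
[ 0.5135 -0.0838  0.0513] vise [-0.0154 -0.0971] [-0.754  -3.8098  0.1527] 38.35 0.0028173218781277743
turn [ 0.0032 -0.0021 -0.0077]
[-0.74145412 -4.98897818 -0.09227315] [ 0.51351698 -0.08382779  0.05131296]
[-1.44893048 -3.87326921  0.00469868] [ 0.51348256 -0.08381098  0.05129397]
R solid 74 end [0.08971192 0.08982393 0.08997592 0.09059839] vx 0.01820124256651324 z 0.06316747037812559
R moving 125 end [0.10994599 0.11013093 0.11042201 0.11103342] vx -0.009120776659870308 z 0.06606159178962934
L solid 77 end [0.08746912 0.08783924 0.08815563 0.08835847] vx 0.018716163371258122 z 0.061999861789354016
L moving 105 end [0.09496941 0.09510633 0.09549811 0.09573662] vx -0.012129826298394977 z 0.06297331029851516
```

Emit:
move_arm([
  [0,0,0,0.2,1.2,0,255],
  [0,0,0,0.3,1.5,0,255],
  [0,0,0,0.3,1.5,0,255],
  [0,0,0,0.3,1.5,0,255],
])

```text
time: 38.85
eef_pos: [0.5135, -0.0837, 0.0513]
tcp_rot: [-0.43, 0.564, 0.428, 0.56]
contact_force: [-1.8, -7.6, -1.6]
opening: -0.004
```

```bash
python3 st.py;python3 -c "
from h import *
for i in range(4): P=cloud(cam('scene'));s=readout.get_state();print(s['contact_force'],s['eef_pos'])
par(P)"
```

```text
[ 0.5135 -0.0837  0.0513] vise [-0.0154 -0.097 ] [-1.8227 -7.5595 -1.5747] 38.85 -0.0037581166043913917
turn [ 0.0056 -0.0027 -0.0081]
[-2.2478585  -7.39087482 -0.63726131] [ 0.51354461 -0.08371466  0.05133853]
[-2.13393649 -7.80734637 -0.04409794] [ 0.51352236 -0.08373786  0.05132196]
[-1.84316829 -6.77842869 -0.02874959] [ 0.51355461 -0.08375121  0.05135001]
[-2.24084983 -6.69126089 -0.23483129] [ 0.51353375 -0.08372508  0.05132742]
R solid 74 end [0.08921392 0.08954737 0.08996689 0.09017377] vx 0.018348506194514974 z 0.06358835311941624
R moving 125 end [0.1094868  0.10983117 0.1104975  0.11081729] vx -0.009150849442236618 z 0.06548652977185054
L solid 78 end [0.08749348 0.08775648 0.08812616 0.08827286] vx 0.018532706622305314 z 0.0628450083385591
L moving 102 end [0.09497716 0.09512245 0.09535304 0.09565871] vx -0.012437804558966419 z 0.06325327331858793
```

The moving-jaw parallel now stands firm at about 7 N and hasn't moved (0.0957), so the re-tap worked. Backing off and clearing.

Emit:
move_arm([
  [0,0,0,-4,-14,0,255],
  [0,0,0,-8,-30,0,255],
  [0,0,0,-12,-45,30,255],
  [0,0,0,-12,-50,75,255],
  [0,0,0,-12,-50,120,255],
  [0,0,0,-12,-50,165,255],
  [0,0,0,-12,-50,190,255],
  [0,0,0,-12,-50,190,255],
])

```text
time: 39.85
eef_pos: [0.5038, -0.1348, 0.2469]
tcp_rot: [-0.433, 0.562, 0.425, 0.562]
contact_force: [0.3, -0.5, -0.8]
opening: 0.004
```

```bash
python3 st.py;python3 - <<'E'
from h import *
d=cam('scene');P=cloud(d);par(P);block(P);save('f1',d['color'])
S=dict(np.load('scene0.npz'))
H=cv2.cvtColor(d['color'],cv2.COLOR_RGB2HSV)
m=(np.linalg.norm(P[...,:2]-[.483,-.282],axis=-1)<.05)&(H[...,1]>100)&(H[...,0]<30)&(P[...,2]>.012)
q=P[m]
for a,b in((.015,.04),(.06,.09),(.1,.12)):
    k=q[(q[:,2]>a)&(q[:,2]<b)];print(a,len(k),k.min(0),k.max(0))
for n,(x0,x1,y0,y1) in dict(oil=(175,220,205,268),ham=(410,500,235,345),vb=(440,480,180,212)).items():
    print(n,np.abs(d['color'][y0:y1,x0:x1].astype(int)-S['color'][y0:y1,x0:x1]).mean())
E
```

```text
[ 0.5038 -0.1348  0.2469] vise [-0.0109 -0.1488] [ 0.2756 -0.5437 -0.7719] 39.85 0.004252426159703753
turn [ 0.0087  0.0072 -0.0076]
R solid 75 end [0.08975499 0.08993452 0.09023623 0.0908066 ] vx 0.018756112134306745 z 0.0636093998357139
R moving 43 end [0.08271564 0.08288796 0.08292781 0.08370819] vx -0.012302870938196339 z 0.06394491348594655
L solid 79 end [0.08739633 0.08781464 0.08815174 0.08833875] vx 0.018729407727259374 z 0.06298295106619045
L moving 101 end [0.09472749 0.09497158 0.09550699 0.09572157] vx -0.012457513339493693 z 0.06336337784432566
R 167 shoulder z med 0.09362032177742985 mean 0.09354207631414348
L 168 shoulder z med 0.09357959158441631 mean 0.09355969551902917
blk ext [-0.02287349  0.0230799 ] [-0.05976307  0.05747714]
0.015 69 [ 0.48345762 -0.28945835  0.01505379] [ 0.49666163 -0.26815903  0.03989698]
0.06 103 [ 0.48283614 -0.29124966  0.0600655 ] [ 0.49637134 -0.26760798  0.08998756]
0.1 118 [ 0.46852475 -0.29499521  0.10000657] [ 0.49696914 -0.2682365   0.11264432]
oil 3.0704291593180484
ham 3.012390572390572
vb 3.2083333333333335
```

View pics/f1.png

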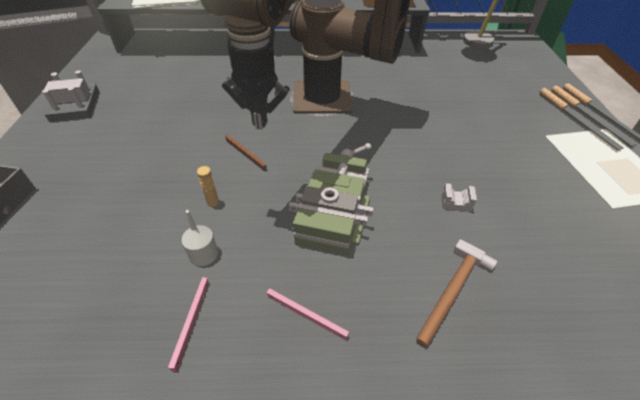

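The final view shows the bar upright at (208,187), the block flat in the vise at (330,200) with both parallels' ends showing, the bystanders unmoved, and the robot clear. Handing in.

```bash
python3 -c "
from plant import ctrl
print(ctrl.sign_off())"
```

```text
the job is handed in; nothing more can be done
None
```

The block is tapped down flat on both parallels, both parallels now stand firm, and the job is handed in. It took about 40 s of robot time, and no verdict was reported.

**Tapping:** I tapped right, left, right with the brass bar at about 15–30 N, and both shoulders came down to 0.0935 m in the camera (seated is 0.093 m).

**Parallel test, first try:** The solid-jaw parallel held about 5 N without moving. The moving-jaw parallel failed: it crept about 3.5 mm along the jaws under 4–5 N. My taps had drifted toward the solid jaw.

**Second tap and retest:** I re-tapped both shoulders a few millimetres toward the moving jaw at about 25–35 N and stood the bar back up. The solid-jaw parallel then held about 5.5 N and the moving-jaw parallel about 7 N, and neither moved.

**Last checks:**
- Both shoulders were level at about 0.0936 m.
- Along the jaws, the solid-jaw parallel was about −1 mm off centre and the moving-jaw one about +6 mm, with ends showing on both sides.
- The bar was upright on the bench and the robot was clear of everything.
- The V-block, oil can and hammer look the same as in the first picture.

**Possible doubt:** the moving-jaw parallel was pushed and slid before the final retest. How the order of steps is scored on that first push is unknown to me.

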